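# Light and dark reading with turnable collars

## Task

Slide every black collar from the white mat fully down over a post of its own (any of the posts) with its side tube facing the disc's straight bar mark, then squeeze the reader's trigger all the way for a moment and let it go, for the light reading. Next turn every collar on its post until its side tube faces the round stud instead, and squeeze and release the trigger again for the dark reading. Then stand all the collars back on the mat, upright, anywhere on it; do not disturb the battery, the filter canister or the screwdriver.

Things in the scene. Friction and masses are not known exactly. Their poses are not given: they have to be found in the camera images.
- collar1: one of up to three identical black collars (some absent): upright open tube, outer diameter 48, bore 26, height 80 mm, 0.15-0.27 kg, with a steel side tube (diameter 18) out along its +x, 27 mm above the underside, tip 50 mm from the axis; above 37 mm the collar is plain and round. Origin: centre of the underside; z up the bore. Starts standing on the mat, any yaw
- collar2: one of up to three identical black collars (some absent): upright open tube, outer diameter 48, bore 26, height 80 mm, 0.15-0.27 kg, with a steel side tube (diameter 18) out along its +x, 27 mm above the underside, tip 50 mm from the axis; above 37 mm the collar is plain and round. Origin: centre of the underside; z up the bore. Starts standing on the mat, any yaw
- collar3: one of up to three identical black collars (some absent): upright open tube, outer diameter 48, bore 26, height 80 mm, 0.15-0.27 kg, with a steel side tube (diameter 18) out along its +x, 27 mm above the underside, tip 50 mm from the axis; above 37 mm the collar is plain and round. Origin: centre of the underside; z up the bore. Starts standing on the mat, any yaw
- collar1_tip (a point): centre of the open end of collar1's side tube
- collar2_tip (a point): centre of the open end of collar2's side tube
- collar3_tip (a point): centre of the open end of collar3's side tube
- station1: one of three equal fixed stations: white disc, diameter 132, 12 mm thick, with a central steel post, diameter 20, top at 67 mm, its last 10 mm tapered to 10. Two black marks 5 mm high, 55 mm from the centre: a radial bar (18 x 8 mm) on its +x, a round stud (diameter 14) on its +y. Origin: disc's underside centre; a collar has 3 mm play round the post; seated, its origin is 12 mm above this one
- station2: one of three equal fixed stations: white disc, diameter 132, 12 mm thick, with a central steel post, diameter 20, top at 67 mm, its last 10 mm tapered to 10. Two black marks 5 mm high, 55 mm from the centre: a radial bar (18 x 8 mm) on its +x, a round stud (diameter 14) on its +y. Origin: disc's underside centre; a collar has 3 mm play round the post; seated, its origin is 12 mm above this one
- station3: one of three equal fixed stations: white disc, diameter 132, 12 mm thick, with a central steel post, diameter 20, top at 67 mm, its last 10 mm tapered to 10. Two black marks 5 mm high, 55 mm from the centre: a radial bar (18 x 8 mm) on its +x, a round stud (diameter 14) on its +y. Origin: disc's underside centre; a collar has 3 mm play round the post; seated, its origin is 12 mm above this one
- mat: thin white mat stuck to the bench, 130 (x) by 500 (y) mm, 2 mm thick, on which the collars stand at the start; origin: underside centre
- reader: hand reader clamped upside down, fixed: white body 150 x 46 mm along x, top at 70 mm height, lens to -x. Its black grip stands up from it: 24 (x) by 32 (y) mm, centred at x = +20 mm, top at 156 mm. The grey trigger stands before it: 10 (x) by 20 (y) mm, centred at x = -17 mm at rest, 73 to 141 mm high; grip and trigger measure 54 mm over both, 20 mm apart. Origin: underside centre
- trigger (a joint): sprung trigger hinged about the reader's y at its lower end (reader x = -17 mm, height 73 mm); 0 at rest, 0.30 rad fully squeezed towards the grip (its face at 120 mm height has then moved 14 mm), needing about 7 N there; springs back when let go
- trigger_tip (a point): top end of the trigger, 68 mm above its hinge
- battery: bystander: small red block battery 26 x 17 x 44 mm, standing loose; origin at its underside
- filter: bystander: white pleated air-filter canister with steel lid, diameter 110, height 95 mm, loose; origin at its underside
- driver: bystander: screwdriver lying loose on the bench
There are look-alikes about, which are no part of the job. Leave any purple or red look-alike of the station2 alone.

How it is judged:
On the way, in this order (a step that is already met when the one before it is completed fails the run):
1. every collar sits fully down on a post, its side tube facing the bar mark within 10 degrees (((horizontal distance between collar1 and station1 below 0.007 m and z of collar1 in the frame of station1 below 0.018 m and angle between collar1's own z axis and vertical below 0.12 rad and angle between the x axis of collar1 and the x axis of station1, either way round below 0.18 rad and x of collar1_tip in the frame of station1 above 0.03 m) or (horizontal distance between collar1 and station2 below 0.007 m and z of collar1 in the frame of station2 below 0.018 m and angle between collar1's own z axis and vertical below 0.12 rad and angle between the x axis of collar1 and the x axis of station2, either way round below 0.18 rad and x of collar1_tip in the frame of station2 above 0.03 m) or (horizontal distance between collar1 and station3 below 0.007 m and z of collar1 in the frame of station3 below 0.018 m and angle between collar1's own z axis and vertical below 0.12 rad and angle between the x axis of collar1 and the x axis of station3, either way round below 0.18 rad and x of collar1_tip in the frame of station3 above 0.03 m)) and ((horizontal distance between collar2 and station1 below 0.007 m and z of collar2 in the frame of station1 below 0.018 m and angle between collar2's own z axis and vertical below 0.12 rad and angle between the x axis of collar2 and the x axis of station1, either way round below 0.18 rad and x of collar2_tip in the frame of station1 above 0.03 m) or (horizontal distance between collar2 and station2 below 0.007 m and z of collar2 in the frame of station2 below 0.018 m and angle between collar2's own z axis and vertical below 0.12 rad and angle between the x axis of collar2 and the x axis of station2, either way round below 0.18 rad and x of collar2_tip in the frame of station2 above 0.03 m) or (horizontal distance between collar2 and station3 below 0.007 m and z of collar2 in the frame of station3 below 0.018 m and angle between collar2's own z axis and vertical below 0.12 rad and angle between the x axis of collar2 and the x axis of station3, either way round below 0.18 rad and x of collar2_tip in the frame of station3 above 0.03 m)) and ((horizontal distance between collar3 and station1 below 0.007 m and z of collar3 in the frame of station1 below 0.018 m and angle between collar3's own z axis and vertical below 0.12 rad and angle between the x axis of collar3 and the x axis of station1, either way round below 0.18 rad and x of collar3_tip in the frame of station1 above 0.03 m) or (horizontal distance between collar3 and station2 below 0.007 m and z of collar3 in the frame of station2 below 0.018 m and angle between collar3's own z axis and vertical below 0.12 rad and angle between the x axis of collar3 and the x axis of station2, either way round below 0.18 rad and x of collar3_tip in the frame of station2 above 0.03 m) or (horizontal distance between collar3 and station3 below 0.007 m and z of collar3 in the frame of station3 below 0.018 m and angle between collar3's own z axis and vertical below 0.12 rad and angle between the x axis of collar3 and the x axis of station3, either way round below 0.18 rad and x of collar3_tip in the frame of station3 above 0.03 m))), for 0.2 s.
2. the trigger is squeezed fully (over 0.24 rad) while the collars face the bars (all of step 1 and value of joint trigger above 0.24 rad), for 0.2 s.
3. the trigger is let go (value of joint trigger below 0.05 rad), for 0.1 s.
4. every collar is turned to face the round stud within 10 degrees, still fully down (((horizontal distance between collar1 and station1 below 0.007 m and z of collar1 in the frame of station1 below 0.018 m and angle between collar1's own z axis and vertical below 0.12 rad and angle between the x axis of collar1 and the y axis of station1, either way round below 0.18 rad and y of collar1_tip in the frame of station1 above 0.03 m) or (horizontal distance between collar1 and station2 below 0.007 m and z of collar1 in the frame of station2 below 0.018 m and angle between collar1's own z axis and vertical below 0.12 rad and angle between the x axis of collar1 and the y axis of station2, either way round below 0.18 rad and y of collar1_tip in the frame of station2 above 0.03 m) or (horizontal distance between collar1 and station3 below 0.007 m and z of collar1 in the frame of station3 below 0.018 m and angle between collar1's own z axis and vertical below 0.12 rad and angle between the x axis of collar1 and the y axis of station3, either way round below 0.18 rad and y of collar1_tip in the frame of station3 above 0.03 m)) and ((horizontal distance between collar2 and station1 below 0.007 m and z of collar2 in the frame of station1 below 0.018 m and angle between collar2's own z axis and vertical below 0.12 rad and angle between the x axis of collar2 and the y axis of station1, either way round below 0.18 rad and y of collar2_tip in the frame of station1 above 0.03 m) or (horizontal distance between collar2 and station2 below 0.007 m and z of collar2 in the frame of station2 below 0.018 m and angle between collar2's own z axis and vertical below 0.12 rad and angle between the x axis of collar2 and the y axis of station2, either way round below 0.18 rad and y of collar2_tip in the frame of station2 above 0.03 m) or (horizontal distance between collar2 and station3 below 0.007 m and z of collar2 in the frame of station3 below 0.018 m and angle between collar2's own z axis and vertical below 0.12 rad and angle between the x axis of collar2 and the y axis of station3, either way round below 0.18 rad and y of collar2_tip in the frame of station3 above 0.03 m)) and ((horizontal distance between collar3 and station1 below 0.007 m and z of collar3 in the frame of station1 below 0.018 m and angle between collar3's own z axis and vertical below 0.12 rad and angle between the x axis of collar3 and the y axis of station1, either way round below 0.18 rad and y of collar3_tip in the frame of station1 above 0.03 m) or (horizontal distance between collar3 and station2 below 0.007 m and z of collar3 in the frame of station2 below 0.018 m and angle between collar3's own z axis and vertical below 0.12 rad and angle between the x axis of collar3 and the y axis of station2, either way round below 0.18 rad and y of collar3_tip in the frame of station2 above 0.03 m) or (horizontal distance between collar3 and station3 below 0.007 m and z of collar3 in the frame of station3 below 0.018 m and angle between collar3's own z axis and vertical below 0.12 rad and angle between the x axis of collar3 and the y axis of station3, either way round below 0.18 rad and y of collar3_tip in the frame of station3 above 0.03 m))), for 0.2 s.
5. the trigger is squeezed fully while the collars face the studs (all of step 4 and value of joint trigger above 0.24 rad), for 0.2 s.
6. the trigger is let go again (value of joint trigger below 0.05 rad), for 0.1 s.
At the end, for the whole second after the job is handed in: every collar present stands upright (within 5 degrees) and at rest on the mat, its centre over the mat; the trigger is let go (under 0.05 rad); battery, filter and screwdriver are within 30 mm of where they began (x of collar1 in the frame of mat between -0.065 and 0.065 m and y of collar1 in the frame of mat between -0.25 and 0.25 m and z of each of collar1, collar2, collar3 in the frame of mat below 0.008 m and x of collar2 in the frame of mat between -0.065 and 0.065 m and y of collar2 in the frame of mat between -0.25 and 0.25 m and x of collar3 in the frame of mat between -0.065 and 0.065 m and y of collar3 in the frame of mat between -0.25 and 0.25 m and angle between each of collar1, collar2, collar3's own z axis and vertical below 0.1 rad and value of joint trigger below 0.05 rad and linear speed of each of collar1, collar2, collar3 below 0.02 m/s and distance of each of battery, filter, driver from where it was at the start of the episode below 0.03 m); the robot touches nothing.
It fails at once if the battery is pushed more than 30 mm from its place (distance of battery from where it was at the start of the episode above 0.03 m).
It fails at once if the filter is pushed more than 30 mm from its place (distance of filter from where it was at the start of the episode above 0.03 m).
It fails at once if the driver is pushed more than 30 mm from its place (distance of driver from where it was at the start of the episode above 0.03 m).
Of collar1, collar2, collar3 only 2 to 3 are there at a start; the rules pass over those that are not, and their reading is None.
At some moment in a run one of collar1, collar2, collar3 may be knocked a few centimetres aside while the robot is not near it.
It also fails if it takes over 210 s, if anything falls off the work surface, if the arm or the gripper's body presses on something with over 40 N, if the wrist force passes 120 N, or if a joint passes its speed limit or range.

## Robot

A 6-joint arm with a two-finger parallel gripper is mounted at the origin on the work surface. World frame = base frame: x ahead of the robot, y to its left, z up, the work surface at z = 0. Lengths are in m, angles in rad, forces in N, time in s.
With the tool pointing down it reaches from about 0.375 to 0.9 m from the base axis. Payload 3.1 kg.
Tool frame: the origin (TCP) lies on the front face of the gripper's body, between the roots of the fingers; the fingertips stand 70 mm ahead of it and the grasp point (between the pads) lies 51 mm ahead of it; z points along the fingers, y is the line along which they close (so a half turn about z gives the same grasp; the last joint's range is limited). The gripper opens to 87 mm and grips with 3 to 60 N. Pads are 19 mm wide; open, the fingers measure 117 mm over their backs; the gripper's body (75 mm by 190 mm) begins 51 mm behind the grasp point.
Start: joints at [-1.415, 0.527, 1.433, -0, 1.181, -0.178], TCP at [0.205, -0.59, 0.292] pointing down, gripper open.
Joint ranges: [-3.08, 3.08], [-0.75, 2.2], [0.22, 2.44], [-1.43, 4.57], [0, 2.65], [-2.85, 2.85]. Speed limits (rad/s): [2.79, 2.79, 3.14, 3.14, 3.14, 3.14].

## Interface

Orientations are given as a unit quaternion [x, y, z, w].
In Python, from rig import robot, cams, ticket gives the robot as it stands. The module is installed in compiled form; this text tells all that it offers.
- The arm moves only by the shell command python3 -m crank 'ROWS' [FORCE]. ROWS is JSON, a list of rows, each a list of 7 numbers: the shift along the tool's x, y, z in cm, then the turn, a rotation vector about the tool's x, y, z in rad, then the closure, from 0 (fully open) to 1 (shut). A call has 1 to 5 rows; each row shifts and turns the commanded pose from where the row before left it, along the tool's axes as they then stand; what a row does not reach is not made up. A row lasts 1/8 s, in which the tool goes at most 62.5 mm and 10.7 degrees, less where a joint would pass 70% of its speed; a pose out of reach is approached as far as the arm can. A call is refused whole if a number of a shift passes 6.25 or a number of a turn 0.188, either way. A call with a gripper value outside its range is refused whole. The fingers move at their own pace and stop on an object; FORCE is the grip in N (left out, the last holds). Time passes only in rows, so rows that do not move let the fingers close. It gives the time, the measured TCP pose, the force, the opening and the grip force at its end, in the units of the state.
- robot.get_obs(): the state, without advancing time (a new reading comes with each control period).
- cams.camera(name): name is "scene" or "top"; returns the picture (400x640x3 uint8, red, green, blue); there is no depth.
- cams.camera_info(name): a dict with "intrinsics" (3x3 intrinsics, pixels), "dist" ([k1, k2, p1, p2, k3] as OpenCV has them; the pictures are not rectified), "pose" (4x4, takes a point from camera to world coordinates). Camera axes: x right, y down, z forward; pixel columns grow to the right and rows downward; lengths in m; the calibration is good to about 2 mm. A picture is of the moment at which its call begins. camera_info takes no time and is no camera call.
- ticket.hand_in(): hands the job in; it is judged then, once.
The state is a dict: "time": time; "q": joint angles; "joint_velocities": joint speeds; "joint_torque": joint torques, N m; "position": TCP position; "tool_rot": TCP orientation; "ft_force": force on the tool from outside, world axes, zero at the start; "moment": the same for the moment, N m; "grip_width": finger opening in m; "grip_force": force on a finger pad.
Only numpy, scipy, OpenCV 4.12 (cv2) and the standard library are available. Lean on these libraries where they do the work, as an engineer would, in place of code of your own. Each camera call takes 0.05 s, during which the arm holds its last target. There are 200 camera calls.

## Working session

There is one attempt and no reset: what is moved stays moved. The work goes in short steps, Python scripts to look and compute and a shell command to move; the robot and the scene stay as the last step left them, time stands still between calls to the robot, and variables do not carry over. Pictures are saved under pics/ and viewed, at most 14 in all, crops included, and the job is handed in when it is done.

```bash
mkdir -p pics; cat > h.py <<'E'
import numpy as np, cv2
from rig import robot, cams, ticket
def snap(n,f):
    im=cams.camera(n); cv2.imwrite('pics/'+f+'_raw.png',im[...,::-1]); return im
def ray(n,uv,z):
    i=cams.camera_info(n); K=np.array(i['intrinsics']);d=np.array(i['dist'],float);P=np.array(i['pose'])
    p=cv2.undistortPoints(np.array(uv,float).reshape(-1,1,2),K,d).reshape(-1,2)
    v=np.c_[p,np.ones(len(p))]@P[:3,:3].T; o=P[:3,3]
    return o+v*((z-o[2])/v[:,2])[:,None]
def proj(n,X):
    i=cams.camera_info(n); K=np.array(i['intrinsics']);d=np.array(i['dist'],float);P=np.linalg.inv(np.array(i['pose']))
    return cv2.projectPoints(np.array(X,float).reshape(-1,1,3),cv2.Rodrigues(P[:3,:3])[0],P[:3,3],K,d)[0].reshape(-1,2)
E
python3 - <<'E'
from h import *
for n in('scene','top'):
    im=snap(n,n+'0'); i=cams.camera_info(n); print(n,np.round(i['pose'],3).tolist(),np.round(i['intrinsics'],1).tolist())
    cv2.imwrite(f'pics/{n}0.png',cv2.resize(im[...,::-1],(800,500),interpolation=cv2.INTER_CUBIC))
o=robot.get_obs();print(o)
E
```

```text
scene [[-0.755, 0.41, -0.512, 1.095], [0.656, 0.462, -0.597, 0.703], [-0.008, -0.786, -0.618, 0.738], [0.0, 0.0, 0.0, 1.0]] [[378.4, 0.0, 320.1], [0.0, 378.4, 196.8], [0.0, 0.0, 1.0]]
top [[0.025, -0.984, 0.174, 0.367], [-1.0, -0.024, 0.009, 0.051], [-0.005, -0.174, -0.985, 1.282], [0.0, 0.0, 0.0, 1.0]] [[436.3, 0.0, 323.8], [0.0, 436.3, 200.5], [0.0, 0.0, 1.0]]
{'time': 0.1, 'q': array([-1.41445548e+00,  5.28396642e-01,  1.43378075e+00, -1.37135048e-05,
        1.18139967e+00, -1.78513176e-01]), 'joint_velocities': array([ 0.000973  , -0.00137078, -0.00274984,  0.00016455,  0.00049633,
        0.00183434]), 'joint_torque': array([-3.07801056e-04, -4.40985596e+01, -1.77150321e+01,  6.36008685e-02,
        5.34029771e-02, -4.54989049e-05]), 'position': array([ 0.2053281 , -0.58974985,  0.29135286]), 'tool_rot': array([ 9.86015888e-01,  1.66648383e-01,  4.65903135e-06, -9.92212195e-04]), 'ft_force': array([-0.53044204, -0.04025663,  0.34226811]), 'moment': array([-0.05225211,  0.0419802 , -0.02036877]), 'grip_force': 0.0, 'grip_width': 0.08676255958236925}
```

View pics/top0.png

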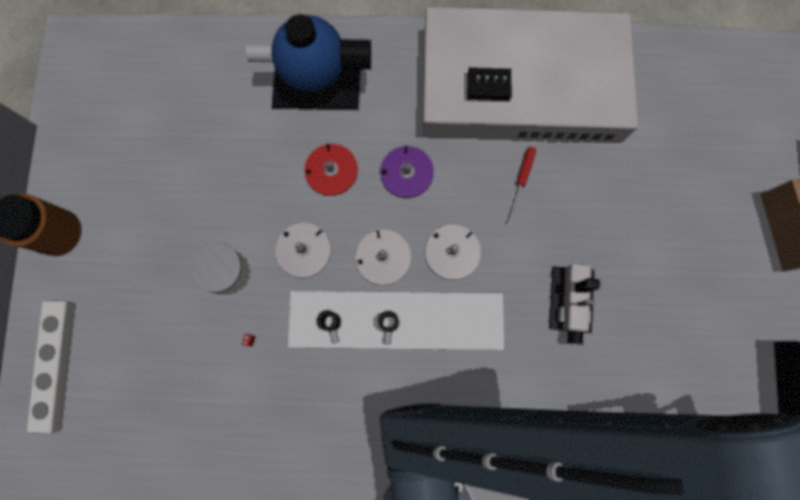

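View pics/scene0.png

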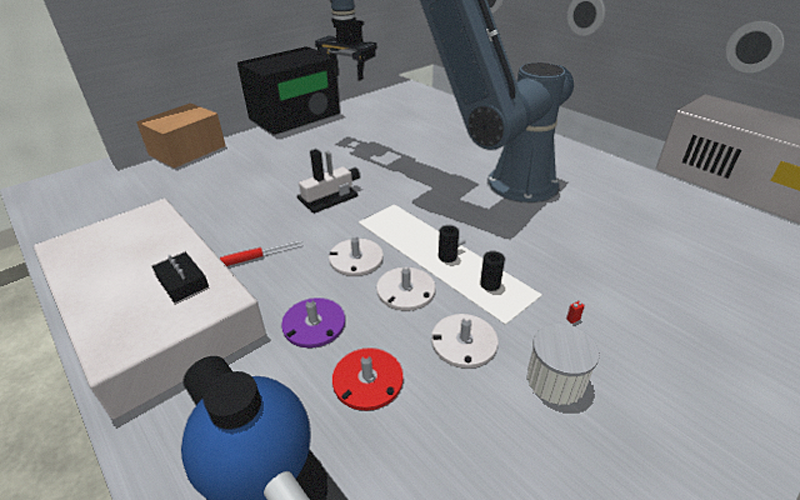

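The top picture shows two collars on the mat, at about (328,320) and (388,321). There are three white stations, at (303,249), (383,256) and (453,251). The red and purple discs at (331,169) and (407,171) are the look-alikes, so I leave those alone. The reader is at (575,297), the battery at (248,340), the filter at (217,267) and the driver at (520,185). I'll confirm this in an enlarged crop.

```bash
python3 - <<'E'
from h import *
im=cv2.imread('pics/top0_raw.png')
a=cv2.resize(im[170:290,215:415],(800,480),interpolation=cv2.INTER_CUBIC)
cv2.imwrite('pics/crop1.png',a)
b=cv2.resize(im[200:285,425:495],(494,600),interpolation=cv2.INTER_CUBIC)
cv2.imwrite('pics/crop2.png',b)
E
```

```text
(no output)
```

View pics/crop1.png

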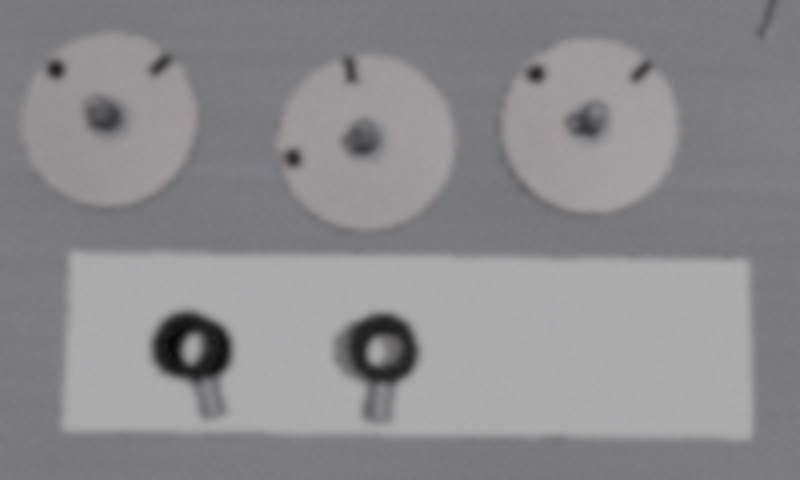

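View pics/crop2.png

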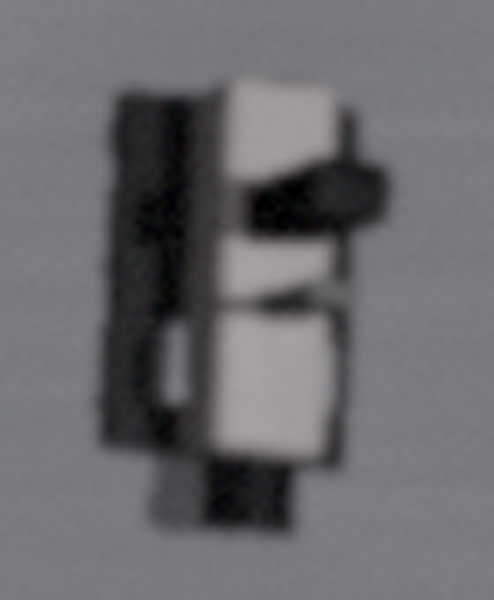

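The crop agrees with the description: white discs with grey posts are the stations, with raw centres at about (242,200), (307,205) and (363,201). The two black collars have their side tubes pointing down in the image, towards -x. Next I fit the poses.

```bash
cat >> h.py <<'E'
from scipy.optimize import minimize
th=np.linspace(0,2*np.pi,40)
def circ(x,y,z,r): return np.c_[x+r*np.cos(th),y+r*np.sin(th),0*th+z]
def fit(mask,x0,r,z0,z1,n='top',S=8):
    m=cv2.resize(mask.astype(np.uint8)*255,None,fx=1,fy=1)
    k,l,st,c=cv2.connectedComponentsWithStats(mask.astype(np.uint8))
    u=proj(n,[[x0[0],x0[1],(z0+z1)/2]])[0]
    j=min(range(1,k),key=lambda i:np.hypot(*(c[i]-u))+(999 if st[i,4]<60 else 0))
    cm=cv2.convexHull(np.argwhere(l==j)[:,::-1].astype(np.int32))
    A=np.zeros(mask.shape,np.uint8); cv2.fillConvexPoly(A,cm,255)
    x,y,w,h=cv2.boundingRect(cm); x-=8;y-=8;w+=16;h+=16; A=cv2.resize(A[y:y+h,x:x+w],None,fx=S,fy=S,interpolation=cv2.INTER_LINEAR)>127
    def cost(p):
        q=proj(n,np.r_[circ(p[0],p[1],z0,r),circ(p[0],p[1],z1,r)])
        q=(q-[x,y]+.5)*S-.5
        B=np.zeros(A.shape,np.uint8); cv2.fillConvexPoly(B,cv2.convexHull(np.round(q).astype(np.int32)),1)
        return np.logical_xor(A,B).sum()/A.sum()
    s=minimize(cost,x0,method='Nelder-Mead',options=dict(initial_simplex=[x0,[x0[0]+.01,x0[1]],[x0[0],x0[1]+.01]],xatol=1e-4))
    return s.x,s.fun
def yaw(a,b): return np.degrees(np.arctan2(b[1]-a[1],b[0]-a[0]))
E
python3 - <<'E'
from h import *
im=cv2.imread('pics/top0_raw.png'); g=im.max(2)
c=lambda *p: np.array(p,float).reshape(-1,2)/4+[215-.375,170-.375]
d=c(108.5,119.5,366.5,142,590.5,125.5); D=ray('top',d,.012)
bar=ray('top',c(161,65,350,69,641,71),.016); st=ray('top',c(56,69,292,157,536,74),.017)
print('g',[g[int(v),int(u)+12] for u,v in d], g[160,300])
for i in range(3):
    s,f=fit(g>150,D[i,:2],.066,0,.012); print('station',i,D[i,:2].round(4),s.round(4),round(f,3),'bar',yaw(s,bar[i]).round(1),'stud',yaw(s,st[i]).round(1), 'r',np.hypot(*(bar[i,:2]-s)).round(3))
k=c(195,347,380,348);C=ray('top',k,.06); tip=ray('top',c(213,414,378,418),.033)
for i in range(2):
    s,f=fit(g<70,C[i,:2],.024,.002,.082); print('collar',i,C[i,:2].round(4),s.round(4),round(f,3),'yaw',yaw(s,tip[i]).round(1),np.hypot(*(tip[i,:2]-s)).round(3))
e=lambda *p: np.array(p,float).reshape(-1,2)/7.06+[425-.43,200-.43]
print('reader top',ray('top',e(235,82,335,92,325,452,215,448),.07)[:,:2].round(4).tolist(),'grip',ray('top',e(367,190),.156).round(3),'trig',ray('top',e(335,292),.141).round(3))
print('filter',ray('top',[[217/1.25,267/1.25]],.095).round(3),'batt',ray('top',[[248/1.25,340/1.25]],.04).round(3))
E
```

```text
g [np.uint8(156), np.uint8(159), np.uint8(162)] 129
station 0 [0.5883 0.3068] [0.5909 0.3065] 0.18 bar -43.9 stud 50.5 r 0.054
station 1 [0.5761 0.115 ] [0.5791 0.1154] 0.089 bar 14.7 stud 106.9 r 0.053
station 2 [ 0.5924 -0.0501] [ 0.5943 -0.051 ] 0.09 bar -42.2 stud 50.2 r 0.053
collar 0 [0.4205 0.2275] [0.4199 0.2315] 0.312 yaw -161.4 0.048
collar 1 [0.4232 0.0985] [0.4231 0.096 ] 0.236 yaw 175.8 0.048
reader top [[0.5596, -0.3155], [0.5565, -0.3557], [0.4137, -0.3473], [0.4144, -0.3039]] grip [[ 0.507 -0.338  0.156]] trig [[ 0.47  -0.329  0.141]]
filter [[0.53  0.478 0.095]] batt [[0.372 0.413 0.04 ]]
```

The station fits suffer from a poor threshold, so I'll refine the poses with a scene crop as a second view.

```bash
python3 - <<'E'
from h import *
im=cv2.imread('pics/scene0_raw.png')
cv2.imwrite('pics/crop3.png',cv2.resize(im[165:305,250:437],(800,600),interpolation=cv2.INTER_CUBIC))
E
```

```text
(no output)
```

View pics/crop3.png

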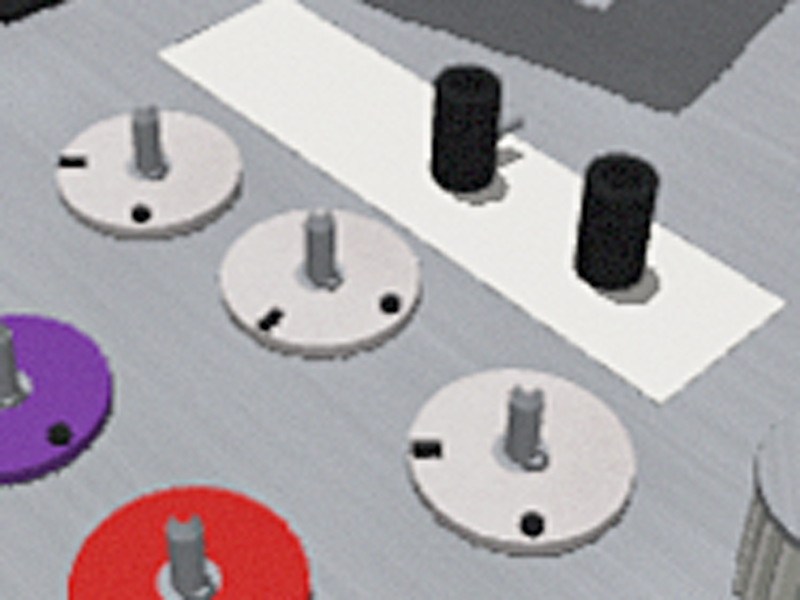

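```bash
python3 - <<'E'
from h import *
from scipy.optimize import least_squares
c=lambda p: np.array(p,float).reshape(-1,2)/4+[214.6,169.6]
s=lambda p: np.array(p,float).reshape(-1,2)/[4.278,4.286]+[249.6,164.6]
def solve(obs,x0):
    def f(p,full=0):
        R=np.array([[np.cos(p[2]),-np.sin(p[2])],[np.sin(p[2]),np.cos(p[2])]]); r=[]
        for n,uv,X in obs: r.append(proj(n,[[*(R@X[:2]+p[:2]),X[2]]])[0]-uv)
        return np.ravel(r)
    q=least_squares(f,x0,loss='soft_l1'); print(np.round(q.x[:2],4),'yaw',np.degrees(q.x[2]).round(1),'res',f(q.x).round(1))
B,S,Dm,P=(.055,0,.017),(0,.055,.017),(0,0,.012),(0,0,.067)
st=[([161,65],[56,69],[108.5,119.5],[427,449],[532,524],[525,392],(.59,.307,-.75)),([350,69],[292,157],[366.5,142],[270,319],[390,303],[320,216],(.579,.115,.2)),([641,71],[536,74],[590.5,125.5],[73,161],[141,214],[147,110],(.593,-.05,-.75))]
for b,d,m,b2,d2,p2,x0 in st:
    solve([('top',c(b)[0],B),('top',c(d)[0],S),('top',c(m)[0],Dm),('scene',s(b2)[0],B),('scene',s(d2)[0],S),('scene',s(p2)[0],P)],x0)
T,Q=(0,0,.082),(.048,0,.036)
print('collars')
for t,q,t2,x0 in [([187,347],[213,412],[622,172],(.42,.23,3.2)),([382,348],[378,416],[468,82],(.42,.1,3.1))]:
    solve([('top',c(t)[0],T),('top',c(q)[0],Q),('scene',s(t2)[0],T)],x0)
E
```

```text
[0.5905 0.3075] yaw -41.0 res [-0.7 -0.8 -0.5 -0.7 -0.1 -0.7 -0.1 -1.  -0.1 -0.8  0.7 -1.7]
[0.5776 0.1165] yaw 13.9 res [-0.3 -0.4 -0.2 -0.5 -0.5 -0.5  0.2 -0.8  0.2 -0.7 -0.  -1.7]
[ 0.5933 -0.0482] yaw -42.7 res [-0.4 -0.1 -0.4 -0.4 -0.6 -0.3 -0.  -0.8  0.1 -1.2 -0.4 -1.8]
collars
[0.4208 0.2304] yaw 197.7 res [-0.2 -0.5  0.1  0.4  0.  -0.1]
[0.4237 0.0965] yaw 176.4 res [-0.  -0.5 -0.   0.3  0.1 -0.3]
```

```bash
cat >> h.py <<'E'
from scipy.spatial.transform import Rotation as Ro
def go(xyz,a=None):
    o=robot.get_obs(); R=Ro.from_quat(o['tool_rot']); p=np.array(o['position'])
    aa=np.degrees(np.arctan2(*R.as_matrix()[[1,0],0])); a=aa if a is None else a
    T=Ro.from_matrix([[np.cos(np.radians(a)),np.sin(np.radians(a)),0],[np.sin(np.radians(a)),-np.cos(np.radians(a)),0],[0,0,-1]])
    print('t',round(o['time'],2),'p',p.round(4),'yaw',aa.round(1),'q6',round(o['q'][5],2),'w',round(o['grip_width'],4),'F',np.round(o['ft_force'],1),'| shift cm',(R.inv().apply(np.array(xyz)-p)*100).round(2),'turn',(R.inv()*T).as_rotvec().round(3))
E
python3 -m crank '[[5.9,-2,0,0,0,0,0],[5.9,-2,0,0,0,0,0],[5.9,-2,0,0,0,0,0],[5.9,-2,0,0,0,0,0],[5.9,-2,0,0,0,0,0]]' 20
python3 -m crank '[[1.6,-5.5,0,0,0,0,0],[1.6,-5.5,0,0,0,0,0],[1.6,-5.5,0,0,0,0,0],[1.6,-5.5,0,0,0,0,0],[1.6,-5.5,0,0,0,0,0]]'
python3 -m crank '[[1.6,-5.5,0,0,0,0,0],[1.6,-5.5,0,0,0,0,0],[1.6,-5.5,0,0,0,0,0],[1.6,-5.5,0,0,0,0,0],[1.6,-5.5,0,0,0,0,0]]'
python3 -c "
from h import *
go([.4208,.2304,.20])"
```

```text
time: 0.72
position: [0.4524, -0.3974, 0.2919]
tool_rot: [0.986, 0.166, -0.0, -0.0]
ft_force: [0.6, -1.2, -0.2]
grip_width: 0.0872
grip_force: 0.0
time: 1.35
position: [0.4359, -0.1111, 0.2921]
tool_rot: [0.986, 0.166, -0.0, -0.0]
ft_force: [0.3, 1.0, 1.3]
grip_width: 0.0869
grip_force: 0.0
time: 1.98
position: [0.4211, 0.1749, 0.2922]
tool_rot: [0.986, 0.167, 0.0, 0.0]
ft_force: [1.2, -0.6, 0.3]
grip_width: 0.0868
grip_force: 0.0
t 1.98 p [0.4211 0.1749 0.2922] yaw 19.2 q6 1.38 w 0.0868 F [ 1.2 -0.6  0.3] | shift cm [ 1.79 -5.25  9.22] turn [0. 0. 0.]
```

```bash
python3 -m crank '[[1.8,-5.25,0,0,0,0,0],[0,0,5,0,0,0,0],[0,0,4,0,0,0,0],[0,0,0,0,0,0,0]]'
python3 -c "
from h import *
go([.4208,.2304,.118])
im=snap('top','a1');im2=snap('scene','a1s')
u=proj('top',[[.42,.23,.1]])[0].astype(int); v=proj('scene',[[.42,.23,.1]])[0].astype(int)
f=lambda m,p:cv2.resize(m[p[1]-45:p[1]+45,p[0]-30:p[0]+30],(400,600),interpolation=cv2.INTER_CUBIC)
cv2.imwrite('pics/a1.png',np.hstack([f(im,u),f(im2,v)])[...,::-1])
"
```

```text
time: 2.48
position: [0.4191, 0.2283, 0.1998]
tool_rot: [0.986, 0.167, -0.004, 0.0]
ft_force: [-0.3, 0.3, 0.4]
grip_width: 0.0874
grip_force: 0.0
t 2.48 p [0.4191 0.2283 0.1998] yaw 19.2 q6 1.5 w 0.0874 F [-0.3  0.3  0.4] | shift cm [ 0.29 -0.14  8.18] turn [-0.001  0.008 -0.   ]
```

View pics/a1.png

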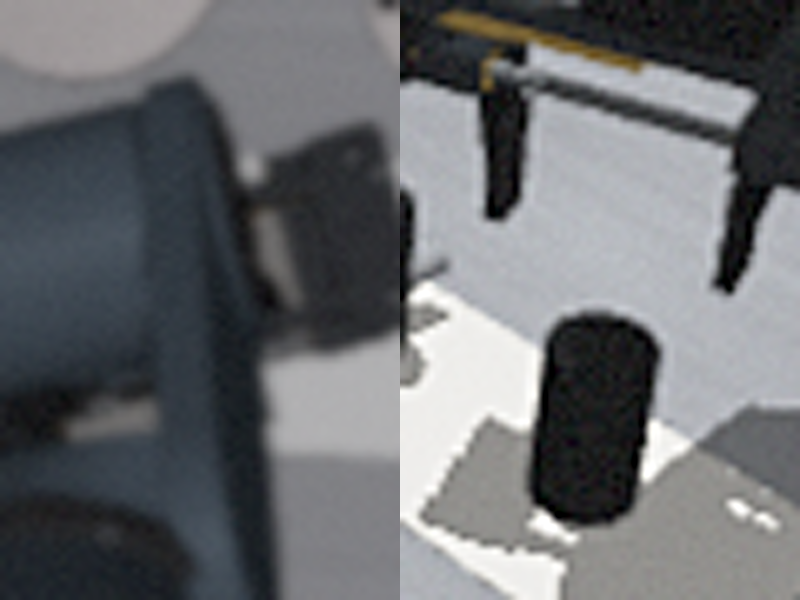

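The right half shows the collar at (600,420) between the open fingers at (500,190) and (735,270). I go down and grip.

```bash
python3 -m crank '[[0.3,-0.15,4.1,0,0,0,0],[0,0,4.1,0,0,0,0],[0,0,0,0,0,0,0],[0,0,0,0,0,0,1],[0,0,0,0,0,0,1]]' 20
python3 -m crank '[[0,0,0,0,0,0,1],[0,0,0,0,0,0,1],[0,0,-5,0,0,0,1],[0,0,-5,0,0,0,1],[0,0,0,0,0,0,1]]'
python3 -c "
from h import *
go([.5905,.3075,.228],19.2+121.3)"
```

```text
time: 3.2
position: [0.4249, 0.2314, 0.1223]
tool_rot: [0.986, 0.167, 0.002, -0.0]
ft_force: [-0.1, 0.1, -0.3]
grip_width: 0.0746
grip_force: 0.0
time: 3.82
position: [0.4257, 0.2317, 0.2237]
tool_rot: [0.986, 0.167, 0.004, -0.0]
ft_force: [0.0, -1.0, -0.9]
grip_width: 0.0246
grip_force: 0.0
t 3.83 p [0.4257 0.2317 0.2237] yaw 19.2 q6 1.5 w 0.0246 F [ 0.  -1.  -0.9] | shift cm [18.06 -1.73 -0.27] turn [ 0.01  -0.005 -2.117]
```

The fingers had not closed yet when the lift began, since they move at only about 80 mm/s. I'll check the collar before trying again.

```bash
python3 -m crank '[[0,0,0,0,0,0,0],[0,0,0,0,0,0,0],[0,0,0,0,0,0,0],[0,0,0,0,0,0,0],[0,0,0,0,0,0,0]]'
python3 -c "
from h import *
im2=snap('scene','a2s');v=proj('scene',[[.42,.23,.05]])[0].astype(int);
cv2.imwrite('pics/a2.png',cv2.resize(im2[v[1]-60:v[1]+40,v[0]-80:v[0]+50],(780,600),interpolation=cv2.INTER_CUBIC)[...,::-1])
print(v)
go([.4208,.2304,.118])
"
```

```text
time: 4.45
position: [0.4235, 0.231, 0.2199]
tool_rot: [0.986, 0.167, -0.0, 0.0]
ft_force: [0.8, -0.1, 0.6]
grip_width: 0.0672
grip_force: 0.0
[393 213]
t 4.5 p [0.4236 0.231  0.22  ] yaw 19.2 q6 1.5 w 0.071 F [-0.9 -0.1 -0.2] | shift cm [-0.28 -0.03 10.2 ] turn [-0.  0. -0.]
```

View pics/a2.png

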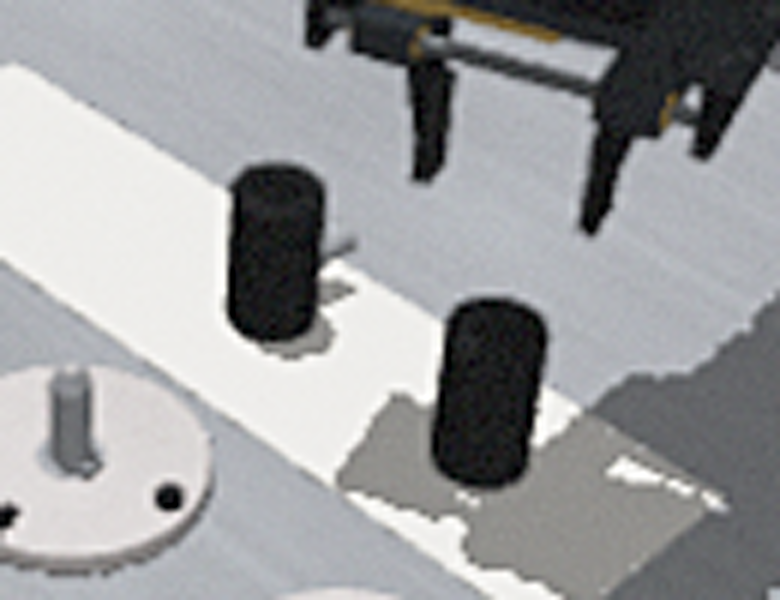

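The collar still stands in its place, with its top at crop (495,315). I try again with time for the fingers to close.

```bash
python3 -m crank '[[-0.25,0,5.1,0,0,0,0],[0,0,5.1,0,0,0,0],[0,0,0,0,0,0,0],[0,0,0,0,0,0,0]]' 20
python3 -m crank '[[0,0,0,0,0,0,1],[0,0,0,0,0,0,1],[0,0,0,0,0,0,1],[0,0,0,0,0,0,1],[0,0,0,0,0,0,1]]'
python3 -m crank '[[0,0,0,0,0,0,1],[0,0,0,0,0,0,1],[0,0,0,0,0,0,1]]'
```

```text
time: 5.0
position: [0.422, 0.2305, 0.1193]
tool_rot: [0.986, 0.167, 0.001, -0.0]
ft_force: [-0.2, 0.2, -0.3]
grip_width: 0.0865
grip_force: 0.0
time: 5.62
position: [0.4214, 0.2304, 0.1185]
tool_rot: [0.986, 0.167, 0.0, -0.0]
ft_force: [-1.5, 0.9, 3.9]
grip_width: 0.0483
grip_force: 20.0
time: 6.0
position: [0.4214, 0.2304, 0.1185]
tool_rot: [0.986, 0.167, 0.0, -0.0]
ft_force: [-0.8, 0.6, 5.7]
grip_width: 0.0482
grip_force: 20.0
```

```bash
python3 -m crank '[[0,0,-3,0,0,0,1],[0,0,-4,0,0,0,1],[0,0,-3.5,0,0,0,1],[0,0,0,0,0,0,1]]'
python3 -m crank '[[4.6,-0.43,0,0,0,0,1],[4.6,-0.43,0,0,0,0,1],[4.6,-0.43,0,0,0,0,1],[4.6,-0.43,0,0,0,0,1],[0,0,0,0,0,0,1]]'
python3 -m crank '[[0,0,0,0,0,-0.176,1],[0,0,0,0,0,-0.176,1],[0,0,0,0,0,-0.176,1],[0,0,0,0,0,-0.176,1],[0,0,0,0,0,-0.176,1]]'
python3 -m crank '[[0,0,0,0,0,-0.176,1],[0,0,0,0,0,-0.176,1],[0,0,0,0,0,-0.176,1],[0,0,0,0,0,-0.176,1],[0,0,0,0,0,-0.176,1]]'
python3 -m crank '[[0,0,0,0,0,-0.176,1],[0,0,0,0,0,-0.176,1],[0,0,0,0,0,0,1],[0,0,0,0,0,0,1]]'
python3 -c "
from h import *
im=snap('scene','a3s');im2=snap('top','a3')
v=proj('scene',[[.59,.3075,.1]])[0].astype(int);u=proj('top',[[.59,.3075,.1]])[0].astype(int)
f=lambda m,p:cv2.resize(m[p[1]-45:p[1]+45,p[0]-30:p[0]+30],(400,600),interpolation=cv2.INTER_CUBIC)
cv2.imwrite('pics/a3.png',np.hstack([f(im2,u),f(im,v)])[...,::-1])
go([.5905,.3075,.1295],140.5)"
```

```text
time: 6.5
position: [0.4224, 0.2305, 0.225]
tool_rot: [0.986, 0.167, 0.003, -0.0]
ft_force: [-0.4, -0.6, -1.6]
grip_width: 0.0482
grip_force: 20.0
time: 7.12
position: [0.5918, 0.3075, 0.2204]
tool_rot: [0.986, 0.167, 0.0, 0.0]
ft_force: [-0.5, -0.7, -1.9]
grip_width: 0.0482
grip_force: 20.0
time: 7.75
position: [0.5873, 0.306, 0.2208]
tool_rot: [0.819, 0.573, -0.003, -0.001]
ft_force: [0.3, 0.0, -1.3]
grip_width: 0.0476
grip_force: 20.0
time: 8.38
position: [0.5873, 0.306, 0.2208]
tool_rot: [0.497, 0.868, -0.002, -0.002]
ft_force: [-0.4, -0.9, -2.3]
grip_width: 0.0481
grip_force: 20.0
time: 8.88
position: [0.5885, 0.3065, 0.2221]
tool_rot: [0.342, 0.94, -0.001, -0.001]
ft_force: [-1.2, 0.4, -1.6]
grip_width: 0.0479
grip_force: 20.0
t 8.97 p [0.589  0.3067 0.2227] yaw 140.1 q6 -0.56 w 0.0483 F [ 0.2 -0.6 -1. ] | shift cm [-0.07  0.17  9.32] turn [-0.001 -0.001 -0.007]
```

View pics/a3.png

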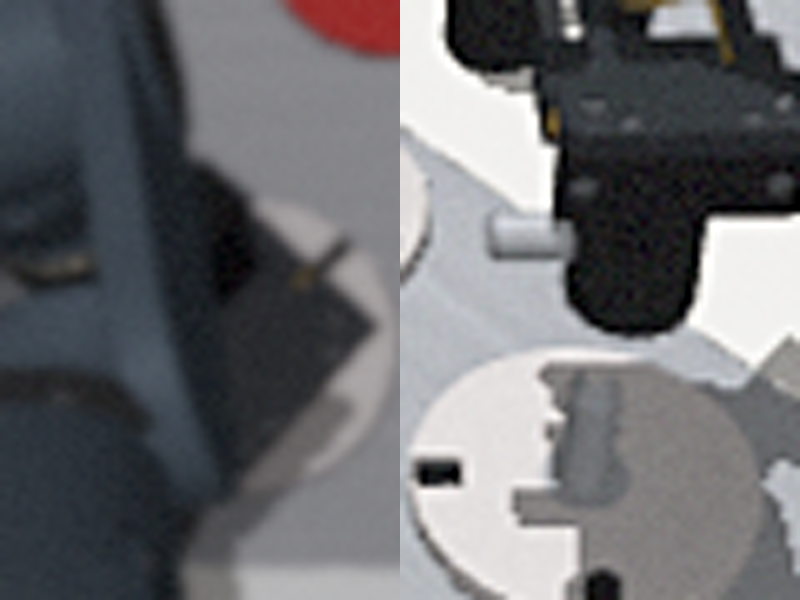

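Picture: the collar hangs above the post with its tube at (500,235), in the direction of the bar mark at (437,472). I lower it.

```bash
python3 -c "
from h import *
v=proj('scene',[[.59,.3075,.1]])[0].astype(int)
p=ray('scene',[[v[0]-30+97/400*60,v[1]-45+235/600*90]],.133)[0]; print('tube yaw',yaw([.589,.3067],p),p)"
python3 -m crank '[[-0.05,0.15,2.5,0,0,0,1],[0,0,2.5,0,0,0,1],[0,0,1.5,0,0,0,1],[0,0,0,0,0,0,1]]'
python3 -m crank '[[0,0,1.5,0,0,0,1],[0,0,1.2,0,0,0,1],[0,0,0,0,0,0,1],[0,0,0,0,0,0,1]]'
python3 -c "
from h import *
go([.5905,.3075,.1285],140.5)"
```

```text
tube yaw -40.22624219234277 [0.61872821 0.28155436 0.133     ]
time: 9.48
position: [0.5912, 0.307, 0.1572]
tool_rot: [0.341, 0.94, -0.001, 0.0]
ft_force: [2.5, -2.0, -2.6]
grip_width: 0.0481
grip_force: 20.2
time: 9.98
position: [0.5919, 0.3074, 0.1309]
tool_rot: [0.341, 0.94, 0.0, 0.001]
ft_force: [5.0, -3.9, -2.5]
grip_width: 0.0477
grip_force: 20.0
t 9.97 p [0.5919 0.3074 0.1309] yaw 140.2 q6 -0.56 w 0.0477 F [ 5.  -3.9 -2.5] | shift cm [ 0.12 -0.08  0.24] turn [ 0.002  0.002 -0.005]
```

```bash
python3 -m crank '[[-0.15,0,0.2,0,0,0,1],[0,0,0.1,0,0,0,1],[0,0,0,0,0,0,1]]'
python3 -m crank '[[0,0,0,0,0,0,0],[0,0,0,0,0,0,0],[0,0,0,0,0,0,0],[0,0,0,0,0,0,0],[0,0,0,0,0,0,0]]'
python3 -m crank '[[0,0,-4,0,0,0,0],[0,0,-5,0,0,0,0],[0,0,-1,0,0,0,0]]'
python3 -c "
from h import *
go([.4237,.0965,.228],19.2)"
```

```text
time: 10.35
position: [0.5926, 0.307, 0.1304]
tool_rot: [0.34, 0.94, 0.001, 0.001]
ft_force: [0.5, -4.5, 9.5]
grip_width: 0.048
grip_force: 20.0
time: 10.98
position: [0.5917, 0.3069, 0.128]
tool_rot: [0.34, 0.94, -0.0, -0.0]
ft_force: [-0.2, 0.3, 0.4]
grip_width: 0.0851
grip_force: 0.0
time: 11.35
position: [0.5939, 0.3075, 0.2324]
tool_rot: [0.34, 0.94, 0.002, 0.003]
ft_force: [-0.4, 0.4, 0.0]
grip_width: 0.087
grip_force: 0.0
t 11.35 p [0.5939 0.3075 0.2324] yaw 140.2 q6 -0.57 w 0.087 F [-0.4  0.4  0. ] | shift cm [ -0.44 -27.11   0.26] turn [ 0.008 -0.005  2.112]
```

```bash
python3 -m crank '[[-0.1,-5.4,0,0,0,0,0],[-0.1,-5.4,0,0,0,0,0],[-0.1,-5.4,0,0,0,0,0],[-0.1,-5.4,0,0,0,0,0],[-0.05,-5.4,0,0,0,0,0]]'
python3 -m crank '[[0,0,0,0,0,0.176,0],[0,0,0,0,0,0.176,0],[0,0,0,0,0,0.176,0],[0,0,0,0,0,0.176,0],[0,0,0,0,0,0.176,0]]'
python3 -m crank '[[0,0,0,0,0,0.176,0],[0,0,0,0,0,0.176,0],[0,0,0,0,0,0.176,0],[0,0,0,0,0,0.176,0],[0,0,0,0,0,0.176,0]]'
python3 -m crank '[[0,0,0,0,0,0.176,0],[0,0,0,0,0,0.176,0],[0,0,0,0,0,0,0],[0,0,0,0,0,0,0]]'
python3 -c "
from h import *
go([.4237,.0965,.118],19.2)
im=snap('scene','b1s');im2=snap('top','b1')
v=proj('scene',[[.424,.0965,.08]])[0].astype(int);u=proj('top',[[.59,.3075,.06]])[0].astype(int);print(v,u)
f=lambda m,p:cv2.resize(m[p[1]-45:p[1]+45,p[0]-30:p[0]+30],(400,600),interpolation=cv2.INTER_CUBIC)
cv2.imwrite('pics/b1.png',np.hstack([f(im2,u),f(im,v)])[...,::-1])
"
```

```text
time: 11.98
position: [0.4209, 0.0954, 0.2278]
tool_rot: [0.34, 0.94, -0.0, -0.0]
ft_force: [0.9, -1.2, -0.7]
grip_width: 0.0871
grip_force: 0.0
time: 12.6
position: [0.4219, 0.0965, 0.2277]
tool_rot: [0.711, 0.704, -0.001, -0.001]
ft_force: [-0.4, -0.3, 1.2]
grip_width: 0.087
grip_force: 0.0
time: 13.22
position: [0.4219, 0.0965, 0.2277]
tool_rot: [0.943, 0.334, -0.001, -0.0]
ft_force: [0.0, -1.1, 0.0]
grip_width: 0.0868
grip_force: 0.0
time: 13.72
position: [0.4222, 0.0965, 0.228]
tool_rot: [0.986, 0.168, -0.0, -0.0]
ft_force: [-0.3, -0.5, -0.4]
grip_width: 0.0869
grip_force: 0.0
t 13.72 p [0.4222 0.0965 0.228 ] yaw 19.3 q6 1.2 w 0.0869 F [-0.3 -0.5 -0.4] | shift cm [ 0.15  0.05 11.  ] turn [-0.     0.001  0.002]
[358 184] [238 195]
```

View pics/b1.png

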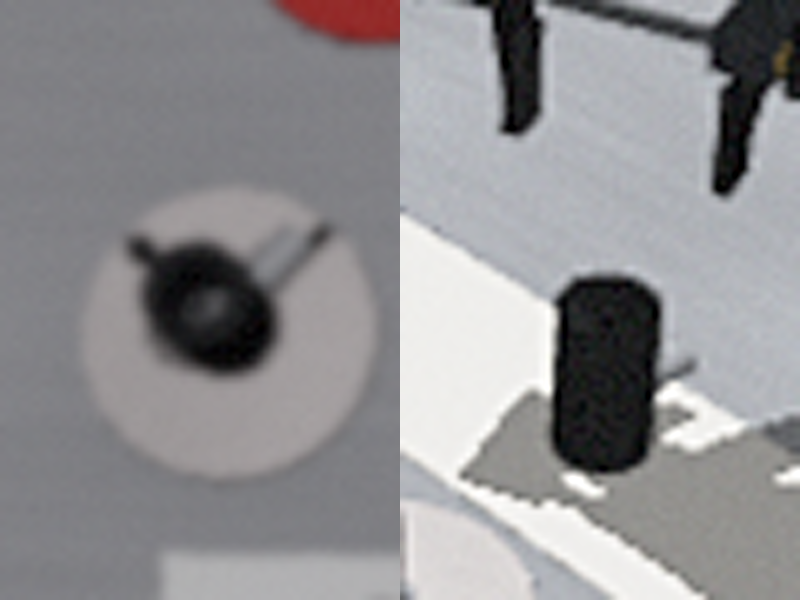

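Left: collar A sits on its post with the tube end at (290,232), next to the bar at (320,233). Right: collar B at (605,370) stands between the fingers. I check A's yaw in numbers and grip B.

```bash
python3 -c "
from h import *
u=np.array([238,195]); g=lambda x,y: u+[-30+x*.15-.4,-45+y*.15-.4]
c=[.5905,.3075]
for n,x,y,z in [('tip',290,232,.046),('tip_c',285,238,.046),('bar',320,233,.017),('stud',135,245,.017)]:
    p=ray('top',[g(x,y)],z)[0]; print(n,p[:2].round(4),yaw(c,p).round(1),np.hypot(*(p[:2]-c)).round(3))
d=ray('top',[g(230,332)],.012)[0];print(d)
t=ray('top',[g(207,308)],.092)[0];print('collar top',t)"
python3 -m crank '[[0.15,0.05,5.5,0,0,0,0],[0,0,5.5,0,0,0,0],[0,0,0,0,0,0,0],[0,0,0,0,0,0,0],[0,0,0,0,0,0,1]]' 20
python3 -m crank '[[0,0,0,0,0,0,1],[0,0,0,0,0,0,1],[0,0,0,0,0,0,1],[0,0,0,0,0,0,1],[0,0,0,0,0,0,1]]'
python3 -m crank '[[0,0,0,0,0,0,1],[0,0,0,0,0,0,1]]'
```

```text
tip [0.6275 0.2753] -41.0 0.049
tip_c [0.6248 0.2774] -41.3 0.046
bar [0.6335 0.2672] -43.2 0.059
stud [0.6261 0.3497] 49.8 0.055
[0.58861166 0.30580966 0.012     ]
collar top [0.58460104 0.30000631 0.092     ]
time: 14.45
position: [0.4255, 0.0966, 0.1208]
tool_rot: [0.986, 0.167, 0.003, 0.001]
ft_force: [0.8, -0.4, 0.8]
grip_width: 0.0825
grip_force: 0.0
time: 15.08
position: [0.4241, 0.0966, 0.1185]
tool_rot: [0.986, 0.167, 0.0, 0.0]
ft_force: [-0.5, 0.6, 5.4]
grip_width: 0.0473
grip_force: 20.0
time: 15.32
position: [0.4241, 0.0966, 0.1185]
tool_rot: [0.986, 0.167, 0.0, 0.0]
ft_force: [-0.4, 0.4, 5.0]
grip_width: 0.047
grip_force: 20.0
```

```bash
python3 -m crank '[[0,0,-3,0,0,0,1],[0,0,-4,0,0,0,1],[0,0,-3.5,0,0,0,1],[0,0,0,0,0,0,1]]'
python3 -m crank '[[2.8,4.8,0,0,0,0,1],[2.8,4.8,0,0,0,0,1],[2.8,4.8,0,0,0,0,1],[2.8,4.8,0,0,0,0,1],[0,0,0,0,0,-0.175,1]]'
python3 -m crank '[[0,0,0,0,0,-0.176,1],[0,0,0,0,0,-0.176,1],[0,0,0,0,0,-0.176,1],[0,0,0,0,0,-0.176,1],[0,0,0,0,0,-0.176,1]]'
python3 -m crank '[[0,0,0,0,0,-0.176,1],[0,0,0,0,0,-0.176,1],[0,0,0,0,0,-0.176,1],[0,0,0,0,0,-0.176,1],[0,0,0,0,0,-0.176,1]]'
python3 -m crank '[[0,0,0,0,0,-0.176,1],[0,0,0,0,0,-0.176,1],[0,0,0,0,0,-0.176,1],[0,0,0,0,0,0,1],[0,0,0,0,0,0,1]]'
python3 -c "
from h import *
go([.5933,-.0482,.1295],19.2+140.9)
im=snap('scene','b2s');v=proj('scene',[[.593,-.05,.1]])[0].astype(int);print(v)
cv2.imwrite('pics/b2.png',cv2.resize(im[v[1]-40:v[1]+40,v[0]-40:v[0]+40],(600,600),interpolation=cv2.INTER_CUBIC)[...,::-1])"
```

```text
time: 15.82
position: [0.4252, 0.0966, 0.2248]
tool_rot: [0.986, 0.167, 0.002, 0.001]
ft_force: [0.1, 1.0, -2.3]
grip_width: 0.0472
grip_force: 20.0
time: 16.45
position: [0.5961, -0.0515, 0.2209]
tool_rot: [0.968, 0.253, 0.001, 0.001]
ft_force: [-1.0, 0.9, -3.5]
grip_width: 0.0473
grip_force: 20.0
time: 17.08
position: [0.5916, -0.0477, 0.2203]
tool_rot: [0.766, 0.643, -0.001, -0.002]
ft_force: [0.8, -0.1, -2.6]
grip_width: 0.0471
grip_force: 20.0
time: 17.7
position: [0.5916, -0.0477, 0.2203]
tool_rot: [0.42, 0.908, -0.0, -0.003]
ft_force: [-0.3, 0.0, -2.1]
grip_width: 0.047
grip_force: 20.0
time: 18.32
position: [0.5923, -0.0479, 0.2218]
tool_rot: [0.172, 0.985, 0.0, -0.001]
ft_force: [0.1, -0.9, -1.7]
grip_width: 0.0466
grip_force: 20.0
t 18.32 p [ 0.5923 -0.0479  0.2218] yaw 160.2 q6 -1.49 w 0.0466 F [ 0.1 -0.9 -1.7] | shift cm [-0.13  0.01  9.23] turn [-0.    -0.003  0.001]
[282 179]
```

View pics/b2.png

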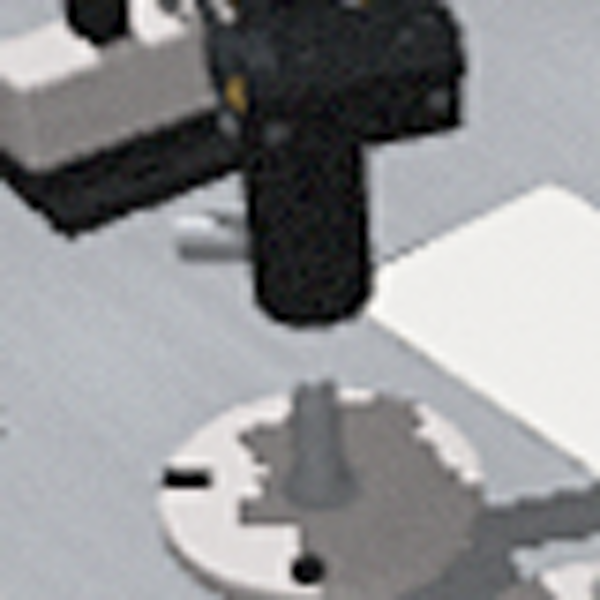

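Collar B hangs above the post at (315,385), with its tube at (190,240) pointing the same way as the bar at (187,477). I lower it.

```bash
python3 -m crank '[[-0.1,0,2.5,0,0,0,1],[0,0,2.5,0,0,0,1],[0,0,1.5,0,0,0,1],[0,0,0,0,0,0,1]]'
python3 -m crank '[[0,0,1.5,0,0,0,1],[0,0,1.2,0,0,0,1],[0,0,0,0,0,0,1],[0,0,0,0,0,0,1]]'
python3 -c "
from h import *
go([.5933,-.0482,.1285],160.1)"
```

```text
time: 18.88
position: [0.5934, -0.0482, 0.1571]
tool_rot: [0.171, 0.985, 0.0, -0.001]
ft_force: [0.5, 0.5, -2.6]
grip_width: 0.0472
grip_force: 20.0
time: 19.38
position: [0.594, -0.0484, 0.1313]
tool_rot: [0.171, 0.985, -0.0, 0.0]
ft_force: [-0.7, -0.3, -1.6]
grip_width: 0.0469
grip_force: 20.0
t 19.38 p [ 0.594  -0.0484  0.1313] yaw 160.3 q6 -1.5 w 0.0469 F [-0.7 -0.3 -1.6] | shift cm [ 0.07 -0.01  0.28] turn [0.    0.    0.003]
```

```bash
python3 -m crank '[[0,0,0.3,0,0,0,1],[0,0,0,0,0,0,1],[0,0,0,0,0,0,0],[0,0,0,0,0,0,0],[0,0,0,0,0,0,0]]'
python3 -m crank '[[0,0,0,0,0,0,0],[0,0,0,0,0,0,0],[0,0,0,0,0,0,0],[0,0,-5,0,0,0,0],[0,0,-5,0,0,0,0]]'
python3 -m crank '[[0,0,-4,0,0,0.161,0],[0,0,-2,0,0,0.161,0],[0,0,0,0,0,0.161,0],[0,0,0,0,0,0.161,0],[0,0,0,0,0,0.161,0]]'
python3 -m crank '[[0,0,0,0,0,0.161,0],[0,0,0,0,0,0.161,0],[0,0,0,0,0,0.161,0]]'
python3 -m crank '[[-5.8,-1.5,0,0,0,0,0],[-5.8,-1.5,0,0,0,0,0],[-5.8,-1.5,0,0,0,0,0],[-5.8,-1.5,0,0,0,0,0],[-5.8,-1.5,0,0,0,0,0]]'
python3 -m crank '[[0,0,0,0,0,0,0],[0,0,0,0,0,0,0]]'
python3 -c "
from h import *
go([.499,-.332,.171],86)
im=snap('scene','r1s');im2=snap('top','r1')
v=proj('scene',[[.487,-.331,.12]])[0].astype(int);u=proj('top',[[.593,-.05,.06]])[0].astype(int);print(v,u)
f=lambda m,p:cv2.resize(m[p[1]-45:p[1]+45,p[0]-30:p[0]+30],(400,600),interpolation=cv2.INTER_CUBIC)
cv2.imwrite('pics/r1.png',np.hstack([f(im2,u),f(im,v)])[...,::-1])"
```

```text
time: 20.0
position: [0.594, -0.0484, 0.1285]
tool_rot: [0.171, 0.985, -0.0, 0.0]
ft_force: [0.2, -1.2, 0.4]
grip_width: 0.069
grip_force: 0.0
time: 20.62
position: [0.5935, -0.0483, 0.2285]
tool_rot: [0.171, 0.985, 0.0, -0.001]
ft_force: [1.1, 0.4, 0.5]
grip_width: 0.0876
grip_force: 0.0
time: 21.25
position: [0.5937, -0.0483, 0.2883]
tool_rot: [0.546, 0.838, -0.0, -0.0]
ft_force: [-0.3, -1.2, -0.2]
grip_width: 0.0867
grip_force: 0.0
time: 21.62
position: [0.5937, -0.0483, 0.2881]
tool_rot: [0.73, 0.683, -0.0, -0.0]
ft_force: [-0.0, 0.7, 0.6]
grip_width: 0.0872
grip_force: 0.0
time: 22.25
position: [0.5005, -0.3349, 0.2883]
tool_rot: [0.728, 0.685, 0.0, 0.0]
ft_force: [0.6, -0.5, -0.2]
grip_width: 0.0868
grip_force: 0.0
time: 22.5
position: [0.501, -0.333, 0.2879]
tool_rot: [0.729, 0.685, 0.0, -0.001]
ft_force: [0.2, 0.1, 0.3]
grip_width: 0.0869
grip_force: 0.0
t 22.5 p [ 0.501  -0.333   0.2879] yaw 86.4 q6 -0.71 w 0.0869 F [0.2 0.1 0.3] | shift cm [ 0.07 -0.2  11.69] turn [-0.001 -0.001  0.008]
[258 127] [363 197]
```

View pics/r1.png

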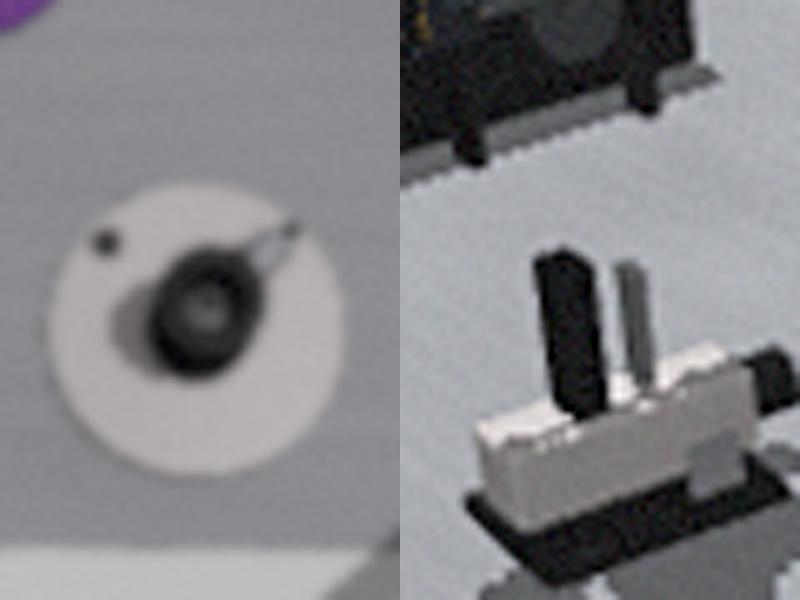

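Left: B sits on its post with the tube end near (278,245), at the bar (292,230). Right: the grip top is at (565,262) and the trigger top at (631,265), below the open fingers.

```bash
python3 -c "
from h import *
g=lambda b,x,y: [np.array(b)+[-30+x*.15-.4,-45+y*.15-.4]]
print('grip',ray('scene',g([258,127],165,262),.156),'trig',ray('scene',g([258,127],231,265),.141))
c=[.5938,-.0483]; 
for n,x,y,z in [('tip',280,243,.046),('bar',292,230,.017),('stud',106,242,.017)]:
    p=ray('top',g([363,197],x,y),z)[0]; print(n,p[:2].round(4),yaw(c,p).round(1),np.hypot(*(p[:2]-c)).round(3))
"
```

```text
grip [[ 0.51171936 -0.32310472  0.156     ]] trig [[ 0.4731525  -0.32373754  0.141     ]]
tip [ 0.6253 -0.0827] -47.5 0.047
bar [ 0.6374 -0.0911] -44.5 0.061
stud [ 0.6299 -0.0086] 47.7 0.054
```

```bash
cat >> h.py <<'E'
def tubeyaw(c,img,around,z=.012,names=('top','scene')):
    out={}
    ths=np.arange(around-25,around+26,1.); tot=np.zeros(len(ths))
    for n in names:
        g=cv2.GaussianBlur(cv2.resize(img[n],None,fx=4,fy=4,interpolation=cv2.INTER_CUBIC),(0,0),2).astype(float)
        gx=cv2.Sobel(g,-1,1,0).max(2);gy=cv2.Sobel(g,-1,0,1).max(2); sc=[]
        for a in ths:
            t=np.radians(a);d=np.array([np.cos(t),np.sin(t),0]);w=np.array([-np.sin(t),np.cos(t),0]); o=np.array([*c,z+.027])
            ring=lambda r: o+r*d+.009*(np.cos(th)[:,None]*w+np.sin(th)[:,None]*np.array([0,0,1]))
            h=cv2.convexHull(proj(n,np.r_[ring(.032),ring(.050)]).astype(np.float32))[:,0]
            P=np.vstack([np.linspace(h[i],h[(i+1)%len(h)],12) for i in range(len(h))]); D=np.vstack([np.tile(h[(i+1)%len(h)]-h[i],(12,1)) for i in range(len(h))])
            L=np.repeat(np.linalg.norm(np.roll(h,-1,0)-h,axis=1),12); D/=np.linalg.norm(D,axis=1)[:,None]+1e-9
            q=((P+.5)*4-.5).round().astype(int); G=np.abs(-D[:,1]*gx[q[:,1],q[:,0]]+D[:,0]*gy[q[:,1],q[:,0]]); sc.append((G*L).sum()/L.sum())
        sc=np.array(sc); out[n]=(ths[sc.argmax()],ths[sc>.93*sc.max()][[0,-1]])
    return out
E
python3 -c "
from h import *
img={'top':cv2.imread('pics/r1_raw.png'),'scene':cv2.imread('pics/r1s_raw.png')}
print('A',tubeyaw([.5905,.3075],img,-41)); print('B',tubeyaw([.5938,-.0483],img,-43))"
python3 -m crank '[[0.35,0,4,0,0,0,0],[0,0,4,0,0,0,0],[0,0,0,0,0,0,0]]' 20
python3 -m crank '[[0,0,2,0,0,0,0],[0,0,1.6,0,0,0,0],[0,0,0,0,0,0,0]]'
```

```text
A {'top': (np.float64(-45.0), array([-46., -44.])), 'scene': (np.float64(-26.0), array([-41., -24.]))}
B {'top': (np.float64(-45.0), array([-47., -43.])), 'scene': (np.float64(-40.0), array([-41., -18.]))}
time: 22.98
position: [0.5006, -0.3266, 0.2055]
tool_rot: [0.727, 0.686, -0.0, -0.004]
ft_force: [-0.3, -0.1, -0.2]
grip_width: 0.0871
grip_force: 0.0
time: 23.35
position: [0.5016, -0.3291, 0.172]
tool_rot: [0.728, 0.685, -0.0, -0.001]
ft_force: [0.7, -0.1, -0.7]
grip_width: 0.0871
grip_force: 0.0
```

```bash
python3 -m crank '[[0,0,0,0,0,0,1],[0,0,0,0,0,0,1],[0,0,0,0,0,0,1],[0,0,0,0,0,0,1],[0,0,0,0,0,0,1]]'
python3 -m crank '[[0,0,0,0,0,0,1],[0,0,0,0,0,0,1],[0,0,0,0,0,0,1],[0,0,0,0,0,0,1],[0,0,0,0,0,0,1]]'
```

```text
time: 23.98
position: [0.499, -0.3296, 0.1725]
tool_rot: [0.728, 0.686, -0.002, -0.002]
ft_force: [3.0, 1.1, -3.0]
grip_width: 0.0451
grip_force: 13.8
time: 24.6
position: [0.4995, -0.3296, 0.1725]
tool_rot: [0.728, 0.686, -0.001, -0.002]
ft_force: [-6.8, -0.9, 3.8]
grip_width: 0.0437
grip_force: 20.0
```

```bash
python3 -m crank '[[0,0,0,0,0,0,0],[0,0,0,0,0,0,0],[0,0,0,0,0,0,0],[0,0,0,0,0,0,0],[0,0,0,0,0,0,0]]'
python3 -m crank '[[0,0,-3,0,0,0,0],[0,0,-5,0,0,0,0],[0,0,-4,0,0,0,0],[0,0,0,0,0,0,0]]'
python3 -m crank '[[5.7,1.5,0,0,0,0,0],[5.7,1.5,0,0,0,0,0],[5.7,1.5,0,0,0,0,0],[5.7,1.5,0,0,0,0,0],[5.7,1.5,0,0,0,0,0]]'
python3 -m crank '[[0,0,0,0,0,0,0],[0,0,0,0,0,0,0]]'
python3 -c "
from h import *
go([.594,-.0484,.1285])
img={'top':snap('top','c1')[...,::-1],'scene':snap('scene','c1s')[...,::-1]}
print('A',tubeyaw([.5905,.3075],img,-41,names=('top',)))
for n in('top','scene'): 
  d=cv2.absdiff(img[n],cv2.imread('pics/r1%s_raw.png'%('' if n=='top' else 's'))).max(2)
  for nm,c in(('A',(.59,.3075)),('B',(.594,-.048))):
    u=proj(n,[[*c,.05]])[0].astype(int); print(n,nm,(d[u[1]-22:u[1]+22,u[0]-22:u[0]+22]>40).sum())
"
```

```text
time: 25.22
position: [0.5022, -0.3298, 0.1723]
tool_rot: [0.728, 0.685, 0.0, 0.001]
ft_force: [1.3, 0.1, -0.5]
grip_width: 0.0836
grip_force: 0.0
time: 25.72
position: [0.5035, -0.331, 0.2962]
tool_rot: [0.728, 0.685, 0.0, 0.005]
ft_force: [0.3, 0.4, 0.3]
grip_width: 0.087
grip_force: 0.0
time: 26.35
position: [0.5939, -0.0477, 0.2909]
tool_rot: [0.728, 0.685, -0.0, -0.001]
ft_force: [0.7, -0.1, -1.1]
grip_width: 0.0873
grip_force: 0.0
time: 26.6
position: [0.5934, -0.0497, 0.2912]
tool_rot: [0.728, 0.686, -0.001, -0.001]
ft_force: [-0.6, -0.6, 0.5]
grip_width: 0.0867
grip_force: 0.0
t 26.6 p [ 0.5934 -0.0497  0.2912] yaw 86.6 q6 -0.21 w 0.0867 F [-0.6 -0.6  0.5] | shift cm [ 0.13  0.08 16.27] turn [-0.002  0.    -0.   ]
A {'top': (np.float64(-45.0), array([-46., -44.]))}
top A 0
top B 1693
scene A 0
scene B 494
```

```bash
python3 -m crank '[[0.13,0.08,5.5,0,0,0,0],[0,0,5.5,0,0,0,0],[0,0,3,0,0,0,0],[0,0,2.1,0,0,0,0],[0,0,0,0,0,0,0]]' 20
python3 -m crank '[[0,0,0,0,0,0,0],[0,0,0,0,0,0,1],[0,0,0,0,0,0,1],[0,0,0,0,0,0,1],[0,0,0,0,0,0,1]]'
python3 -m crank '[[0,0,0,0,0,0,1],[0,0,0,0,0,0,1],[0,0,0,0,0,0,1],[0,0,-0.2,0,0,0,1]]'
python3 -m crank '[[0,0,0,0,0,-0.177,1],[0,0,0,0,0,-0.177,1],[0,0,0,0,0,-0.177,1],[0,0,0,0,0,-0.177,1],[0,0,0,0,0,-0.177,1]]'
python3 -m crank '[[0,0,0,0,0,-0.177,1],[0,0,0,0,0,-0.177,1],[0,0,0,0,0,-0.177,1],[0,0,0,0,0,-0.177,1],[0,0,0,0,0,0,1]]'
python3 -m crank '[[0,0,0.3,0,0,0,1],[0,0,0,0,0,0,1]]'
```

```text
time: 27.32
position: [0.5933, -0.05, 0.1294]
tool_rot: [0.729, 0.684, -0.001, -0.002]
ft_force: [0.3, 1.0, 0.8]
grip_width: 0.0871
grip_force: 0.0
time: 27.95
position: [0.5947, -0.0485, 0.1315]
tool_rot: [0.728, 0.685, 0.0, 0.0]
ft_force: [-0.9, -0.2, -0.2]
grip_width: 0.0553
grip_force: 0.0
time: 28.45
position: [0.5945, -0.0485, 0.1328]
tool_rot: [0.728, 0.685, -0.0, -0.0]
ft_force: [1.6, -0.1, -2.8]
grip_width: 0.0468
grip_force: 20.0
time: 29.08
position: [0.5946, -0.0486, 0.1328]
tool_rot: [0.362, 0.932, -0.0, -0.0]
ft_force: [-0.6, 0.1, -2.3]
grip_width: 0.0463
grip_force: 20.0
time: 29.7
position: [0.5946, -0.0486, 0.1329]
tool_rot: [0.02, 1.0, 0.0, -0.0]
ft_force: [-0.2, -0.8, -2.7]
grip_width: 0.0467
grip_force: 20.0
time: 29.95
position: [0.5951, -0.0489, 0.131]
tool_rot: [0.02, 1.0, -0.0, 0.001]
ft_force: [-1.3, -1.5, 3.7]
grip_width: 0.0463
grip_force: 20.0
```

```bash
python3 -m crank '[[0,0,0,0,0,0,0],[0,0,0,0,0,0,0],[0,0,0,0,0,0,0],[0,0,0,0,0,0,0],[0,0,0,0,0,0,0]]'
python3 -m crank '[[0,0,-4,0,0,0,0],[0,0,-5,0,0,0,0],[0,0,-4,0,0,0,0],[0,0,0,0,0,0,0]]'
python3 -m crank '[[0.3,5.9,0,0,0,0,0],[0.3,5.9,0,0,0,0,0],[0.3,5.9,0,0,0,0,0],[0.3,5.9,0,0,0,0,0],[0.3,5.9,0,0,0,0,0]]'
python3 -m crank '[[0.3,5.9,0,0,0,0,0],[0,0,0,0,0,0,0],[0,0,0,0,0,0,0]]'
python3 -c "
from h import *
go([.5917,.3069,.1295])
img={'top':snap('top','c2')[...,::-1],'scene':snap('scene','c2s')[...,::-1]}
print('B',tubeyaw([.5945,-.0485],img,47))
"
```

```text
time: 30.58
position: [0.5947, -0.0486, 0.1302]
tool_rot: [0.019, 1.0, 0.0, -0.0]
ft_force: [0.3, -1.1, -0.0]
grip_width: 0.0846
grip_force: 0.0
time: 31.08
position: [0.5966, -0.049, 0.2641]
tool_rot: [0.019, 1.0, -0.001, 0.004]
ft_force: [0.2, -0.6, -0.3]
grip_width: 0.0869
grip_force: 0.0
time: 31.7
position: [0.5902, 0.2485, 0.2587]
tool_rot: [0.019, 1.0, -0.0, -0.001]
ft_force: [0.5, 0.2, -0.3]
grip_width: 0.0871
grip_force: 0.0
time: 32.08
position: [0.5896, 0.3055, 0.2588]
tool_rot: [0.019, 1.0, -0.001, -0.001]
ft_force: [-0.0, -0.3, -0.1]
grip_width: 0.0869
grip_force: 0.0
t 32.08 p [0.5896 0.3055 0.2588] yaw 177.8 q6 -1.22 w 0.0869 F [-0.  -0.3 -0.1] | shift cm [-0.23  0.17 12.92] turn [-0.002 -0.003  0.   ]
B {'top': (np.float64(57.0), array([54., 59.])), 'scene': (np.float64(48.0), array([46., 49.]))}
```

```bash
python3 -m crank '[[-0.2,0.15,5,0,0,0,0],[0,0,4,0,0,0,0],[0,0,2.5,0,0,0,0],[0,0,1.5,0,0,0,0],[0,0,0,0,0,0,0]]' 20
python3 -m crank '[[0,0,0,0,0,0,0],[0,0,0,0,0,0,1],[0,0,0,0,0,0,1],[0,0,0,0,0,0,1],[0,0,0,0,0,0,1]]'
python3 -m crank '[[0,0,0,0,0,0,1],[0,0,0,0,0,0,1],[0,0,0,0,0,0,1],[0,0,-0.2,0,0,0,1]]'
python3 -m crank '[[0,0,0,0,0,-0.177,1],[0,0,0,0,0,-0.177,1],[0,0,0,0,0,-0.177,1],[0,0,0,0,0,-0.177,1],[0,0,0,0,0,-0.177,1]]'
python3 -m crank '[[0,0,0,0,0,-0.177,1],[0,0,0,0,0,-0.177,1],[0,0,0,0,0,-0.177,1],[0,0,0,0,0,-0.177,1],[0,0,0,0,0,0,1]]'
python3 -m crank '[[0,0,0.3,0,0,0,1],[0,0,0,0,0,0,1]]'
```

```text
time: 32.8
position: [0.5923, 0.306, 0.1294]
tool_rot: [0.02, 1.0, -0.0, -0.001]
ft_force: [-0.8, 0.3, 0.5]
grip_width: 0.087
grip_force: 0.0
time: 33.42
position: [0.5924, 0.3074, 0.1304]
tool_rot: [0.019, 1.0, 0.0, 0.0]
ft_force: [-0.3, -0.1, 0.7]
grip_width: 0.0548
grip_force: 0.0
time: 33.92
position: [0.5921, 0.3072, 0.1318]
tool_rot: [0.019, 1.0, -0.0, -0.001]
ft_force: [-0.5, 0.3, -1.3]
grip_width: 0.0481
grip_force: 20.0
time: 34.55
position: [0.5922, 0.3072, 0.1319]
tool_rot: [-0.413, 0.911, 0.0, -0.0]
ft_force: [0.2, 0.3, -2.2]
grip_width: 0.0482
grip_force: 20.0
time: 35.17
position: [0.5923, 0.3072, 0.1319]
tool_rot: [-0.7, 0.714, 0.0, -0.0]
ft_force: [0.4, 0.9, -1.3]
grip_width: 0.0477
grip_force: 20.0
time: 35.42
position: [0.5926, 0.3073, 0.1302]
tool_rot: [-0.7, 0.714, -0.0, 0.0]
ft_force: [-2.7, 0.4, 4.6]
grip_width: 0.0485
grip_force: 20.0
```

```bash
python3 -m crank '[[0,0,0,0,0,0,0],[0,0,0,0,0,0,0],[0,0,0,0,0,0,0],[0,0,0,0,0,0,0],[0,0,0,0,0,0,0]]'
python3 -m crank '[[0,0,-4,0,0,0,0],[0,0,-5,0,0,0,0],[0,0,-5,0,0,0.177,0],[0,0,-2,0,0,0.177,0],[0,0,0,0,0,0.177,0]]'
python3 -m crank '[[0,0,0,0,0,0.177,0],[0,0,0,0,0,0.177,0],[0,0,0,0,0,0.177,0],[0,0,0,0,0,0.177,0],[0,0,0,0,0,0.177,0]]'
python3 -m crank '[[0,0,0,0,0,0.177,0],[0,0,0,0,0,0.177,0],[0,0,0,0,0,0.177,0],[0,0,0,0,0,0.177,0],[0,0,0,0,0,0.177,0]]'
python3 -m crank '[[0,0,0,0,0,0.177,0],[0,0,0,0,0,0.177,0],[0,0,0,0,0,0.177,0],[0,0,0,0,0,0.177,0],[0,0,0,0,0,0.177,0]]'
python3 -m crank '[[-5.8,-0.4,0,0,0,0,0],[-5.8,-0.4,0,0,0,0,0],[-5.8,-0.4,0,0,0,0,0],[-5.8,-0.4,0,0,0,0,0],[-5.8,-0.4,0,0,0,0,0]]'
python3 -m crank '[[-5.8,-0.4,0,0,0,0,0],[-5.8,-0.4,0,0,0,0,0],[-5.8,-0.4,0,0,0,0,0],[-5.8,-0.4,0,0,0,0,0],[-5.8,-0.4,0,0,0,0,0]]'
python3 -m crank '[[-5.8,-0.4,0,0,0,0,0],[0,0,0,0,0,0,0],[0,0,0,0,0,0,0]]'
python3 -c "
from h import *
go([.5015,-.329,.172],86.4)
t=snap('top','d1');s=snap('scene','d1s')
f=lambda m,n,c:(lambda u:cv2.resize(m[u[1]-27:u[1]+23,u[0]-33:u[0]+33],(400,300),interpolation=cv2.INTER_CUBIC))(proj(n,[[*c,.05]])[0].astype(int))
A=(.592,.3072);B=(.5946,-.0485)
cv2.imwrite('pics/d1.png',np.vstack([np.hstack([f(t,'top',A),f(t,'top',B)]),np.hstack([f(s,'scene',A),f(s,'scene',B)])])[...,::-1])
for n in('top','scene'): print([proj(n,[[*c,.05]])[0].astype(int) for c in(A,B)])
"
```

```text
time: 36.05
position: [0.5924, 0.3072, 0.1291]
tool_rot: [-0.701, 0.713, 0.0, -0.0]
ft_force: [0.1, 0.5, -0.1]
grip_width: 0.0846
grip_force: 0.0
time: 36.67
position: [0.5935, 0.3077, 0.2924]
tool_rot: [-0.487, 0.873, -0.001, 0.003]
ft_force: [-0.2, 0.3, 0.1]
grip_width: 0.0869
grip_force: 0.0
time: 37.3
position: [0.5923, 0.3072, 0.2892]
tool_rot: [-0.066, 0.998, -0.0, -0.0]
ft_force: [-0.2, 0.7, -0.2]
grip_width: 0.0872
grip_force: 0.0
time: 37.92
position: [0.5924, 0.3072, 0.2891]
tool_rot: [0.368, 0.93, -0.0, -0.0]
ft_force: [-0.1, 0.4, -0.0]
grip_width: 0.0873
grip_force: 0.0
time: 38.55
position: [0.5923, 0.3072, 0.2892]
tool_rot: [0.73, 0.683, -0.0, -0.0]
ft_force: [-0.1, -0.3, 0.3]
grip_width: 0.0868
grip_force: 0.0
time: 39.17
position: [0.5545, 0.0173, 0.2895]
tool_rot: [0.728, 0.685, 0.0, 0.0]
ft_force: [0.3, 0.5, 0.0]
grip_width: 0.0867
grip_force: 0.0
time: 39.8
position: [0.5167, -0.2711, 0.2894]
tool_rot: [0.728, 0.685, 0.0, 0.0]
ft_force: [2.5, 0.7, -0.0]
grip_width: 0.0869
grip_force: 0.0
time: 40.17
position: [0.5092, -0.3266, 0.2889]
tool_rot: [0.729, 0.685, 0.0, -0.001]
ft_force: [0.5, -0.3, -0.9]
grip_width: 0.0871
grip_force: 0.0
t 40.17 p [ 0.5092 -0.3266  0.2889] yaw 86.5 q6 -0.69 w 0.0871 F [ 0.5 -0.3 -0.9] | shift cm [-0.3  -0.75 11.69] turn [-0.001 -0.001  0.001]
[array([239, 195]), array([362, 197])]
[array([371, 259]), array([283, 193])]
```

View pics/d1.png

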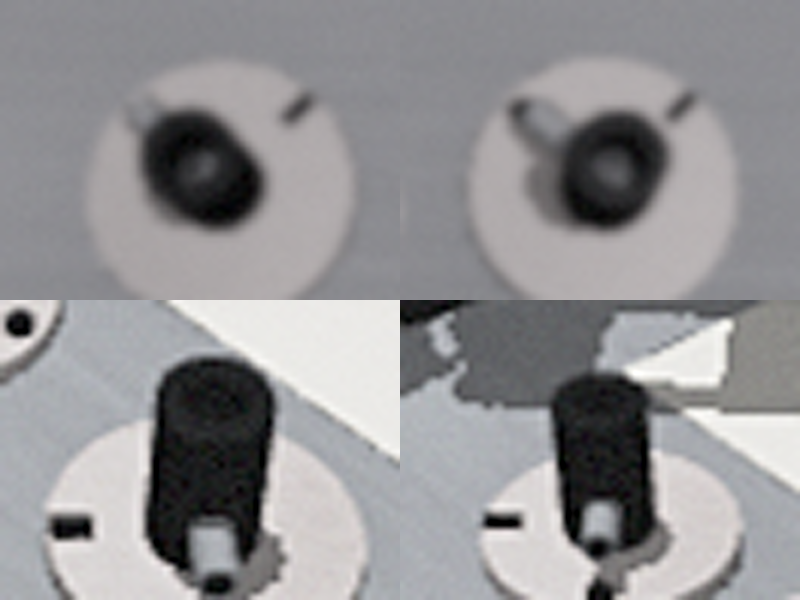

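Both tubes now stand over their studs. In the lower half, A's tip is at (215,583), and B's tip is at (598,547) with the stud at (600,590) below it. A quick check in numbers, then I go down to the trigger.

```bash
python3 -c "
from h import *
for nm,b,px,c in(('A',(371,259),(215,583-300),(.592,.3072)),('B',(283,193),(198,547-300),(.5946,-.0485))):
    p=ray('scene',[[b[0]-33+px[0]*.165-.4,b[1]-27+px[1]/6-.4]],.039)[0]; print(nm,p.round(4),yaw(c,p).round(1),np.hypot(*(p[:2]-c)).round(3))
"
python3 -m crank '[[-0.3,-0.75,4,0,0,0,0],[0,0,4,0,0,0,0],[0,0,0,0,0,0,0]]' 20
python3 -m crank '[[0,0,2,0,0,0,0],[0,0,1.65,0,0,0,0],[0,0,0,0,0,0,0]]'
```

```text
A [0.6267 0.3441 0.039 ] 46.8 0.051
B [ 0.6281 -0.0106  0.039 ] 48.5 0.051
time: 40.65
position: [0.5008, -0.3264, 0.2066]
tool_rot: [0.728, 0.686, -0.0, -0.004]
ft_force: [-0.6, 0.5, -0.1]
grip_width: 0.0871
grip_force: 0.0
time: 41.02
position: [0.502, -0.3287, 0.1725]
tool_rot: [0.728, 0.686, -0.0, -0.001]
ft_force: [-0.7, 0.3, 0.7]
grip_width: 0.0871
grip_force: 0.0
```

```bash
python3 -m crank '[[0,0,0,0,0,0,1],[0,0,0,0,0,0,1],[0,0,0,0,0,0,1],[0,0,0,0,0,0,1],[0,0,0,0,0,0,1]]' 22
python3 -m crank '[[0,0,0,0,0,0,1],[0,0,0,0,0,0,1],[0,0,0,0,0,0,1],[0,0,0,0,0,0,1],[0,0,0,0,0,0,1]]'
python3 -c "
from h import *
s=snap('scene','e1s')
v=np.array([258,127])
cv2.imwrite('pics/e1.png',cv2.resize(s[v[1]-45:v[1]+30,v[0]-30:v[0]+45],(600,600),interpolation=cv2.INTER_CUBIC)[...,::-1])"
```

```text
time: 41.65
position: [0.4991, -0.3293, 0.173]
tool_rot: [0.728, 0.686, -0.002, -0.003]
ft_force: [-1.9, -1.5, 4.4]
grip_width: 0.0455
grip_force: 13.1
time: 42.28
position: [0.4997, -0.3293, 0.173]
tool_rot: [0.728, 0.686, -0.002, -0.002]
ft_force: [-6.4, -1.8, 3.8]
grip_width: 0.0437
grip_force: 21.9
```

View pics/e1.png

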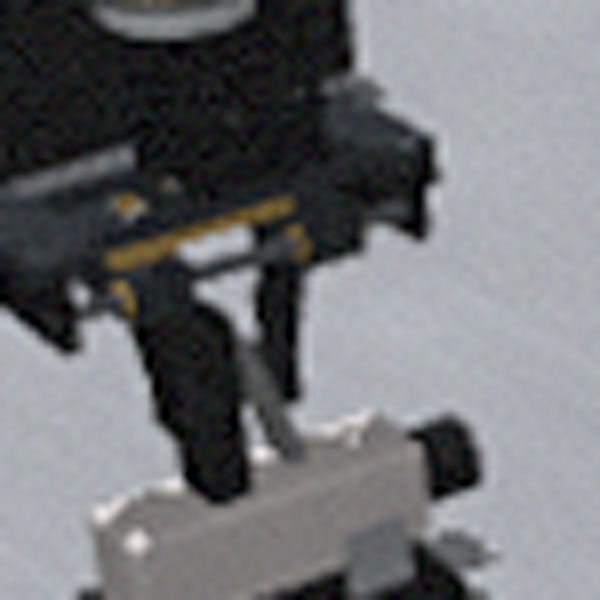

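The trigger at (265,400) leans fully against the grip, so it is squeezed all the way. I let go and fetch B.

```bash
python3 -m crank '[[0,0,0,0,0,0,0],[0,0,0,0,0,0,0],[0,0,0,0,0,0,0],[0,0,0,0,0,0,0],[0,0,0,0,0,0,0]]'
python3 -m crank '[[0,0,-3,0,0,0,0],[0,0,-5,0,0,0,0],[0,0,-4,0,0,0,0],[0,0,0,0,0,0,0]]'
python3 -m crank '[[5.7,1.5,0,0,0,0,0],[5.7,1.5,0,0,0,0,0],[5.7,1.5,0,0,0,0,0],[5.7,1.5,0,0,0,0,0],[5.7,1.5,0,0,0,0,0]]'
python3 -m crank '[[0,0,0,0,0,0,0],[0,0,0,0,0,0,0]]'
python3 -c "
from h import *
go([.5947,-.0486,.130])
c=lambda p: np.array(p,float).reshape(-1,2)/4+[214.6,169.6]
print('mat',ray('top',c([70,252,750,260,752,438,63,430]),.002).round(3)[:,:2].tolist())"
```

```text
time: 42.95
position: [0.5026, -0.3296, 0.1728]
tool_rot: [0.728, 0.685, 0.0, 0.001]
ft_force: [-0.0, -0.1, 0.2]
grip_width: 0.0834
grip_force: 0.0
time: 43.45
position: [0.504, -0.3306, 0.2967]
tool_rot: [0.728, 0.685, 0.001, 0.005]
ft_force: [-0.1, -0.2, -1.4]
grip_width: 0.0872
grip_force: 0.0
time: 44.08
position: [0.5943, -0.0473, 0.2913]
tool_rot: [0.728, 0.685, -0.0, -0.001]
ft_force: [0.0, -0.3, -0.1]
grip_width: 0.0871
grip_force: 0.0
time: 44.32
position: [0.5939, -0.0493, 0.2917]
tool_rot: [0.728, 0.686, -0.001, -0.001]
ft_force: [0.1, 0.1, 0.4]
grip_width: 0.0869
grip_force: 0.0
t 44.33 p [ 0.5939 -0.0493  0.2917] yaw 86.6 q6 -0.21 w 0.0869 F [0.1 0.1 0.4] | shift cm [ 0.08  0.11 16.17] turn [-0.002  0.    -0.   ]
mat [[0.49, 0.332], [0.497, -0.169], [0.368, -0.17], [0.361, 0.329]]
```

```bash
python3 -m crank '[[0.08,0.1,5.5,0,0,0,0],[0,0,5.5,0,0,0,0],[0,0,3,0,0,0,0],[0,0,2.2,0,0,0,0],[0,0,0,0,0,0,0]]' 20
python3 -m crank '[[0,0,0,0,0,0,0],[0,0,0,0,0,0,1],[0,0,0,0,0,0,1],[0,0,0,0,0,0,1],[0,0,0,0,0,0,1]]'
python3 -m crank '[[0,0,0,0,0,0,1],[0,0,0,0,0,0,1],[0,0,0,0,0,0,1]]'
python3 -m crank '[[0,0,-3,0,0,0,1],[0,0,-4,0,0,0,1],[0,0,-3,0,0,0,1],[0,0,0,0,0,0,1],[0,0,0,0,0,0,1]]'
python3 -m crank '[[1,-4.2,0,0,0,0,1],[1,-4.2,0,0,0,0,1],[1,-4.2,0,0,0,0,1],[1,-4.2,0,0,0,0,1],[0,0,0,0,0,0,1]]'
```

```text
time: 44.95
position: [0.5937, -0.0504, 0.1286]
tool_rot: [0.729, 0.684, -0.001, -0.002]
ft_force: [-0.0, 0.4, 1.1]
grip_width: 0.0872
grip_force: 0.0
time: 45.58
position: [0.5953, -0.0487, 0.131]
tool_rot: [0.728, 0.685, 0.0, 0.0]
ft_force: [0.2, 0.5, 0.9]
grip_width: 0.0546
grip_force: 0.0
time: 45.95
position: [0.5952, -0.0487, 0.1308]
tool_rot: [0.728, 0.685, -0.0, -0.0]
ft_force: [-0.3, 0.3, 2.0]
grip_width: 0.0479
grip_force: 20.0
time: 46.58
position: [0.5943, -0.0485, 0.2292]
tool_rot: [0.728, 0.685, -0.001, -0.001]
ft_force: [0.2, -0.6, -3.3]
grip_width: 0.048
grip_force: 20.0
time: 47.2
position: [0.4243, 0.0032, 0.2288]
tool_rot: [0.728, 0.685, -0.003, -0.005]
ft_force: [0.2, -0.7, -3.1]
grip_width: 0.048
grip_force: 20.0
```

```bash
python3 -m crank '[[0,0,3.5,0,0,0,1],[0,0,3.5,0,0,0,1],[0,0,2,0,0,0,1],[0,0,1,0,0,0,1],[0,0,0,0,0,0,1]]'
python3 -m crank '[[0,0,0,0,0,0,1],[0,0,0.4,0,0,0,1],[0,0,0.3,0,0,0,1],[0,0,0,0,0,0,1]]'
```

```text
time: 47.82
position: [0.4302, 0.0013, 0.1298]
tool_rot: [0.728, 0.685, -0.0, -0.001]
ft_force: [-1.2, 0.9, -3.0]
grip_width: 0.0483
grip_force: 20.0
time: 48.32
position: [0.43, 0.0014, 0.1238]
tool_rot: [0.728, 0.685, -0.0, -0.0]
ft_force: [-0.1, -0.0, -2.6]
grip_width: 0.0481
grip_force: 20.0
```

```bash
python3 -m crank '[[0,0,0.25,0,0,0,1],[0,0,0,0,0,0,1],[0,0,0.1,0,0,0,1],[0,0,0,0,0,0,1]]'
```

```text
time: 48.82
position: [0.4299, 0.0014, 0.1208]
tool_rot: [0.728, 0.685, 0.0, 0.0]
ft_force: [-0.8, 0.2, 3.2]
grip_width: 0.0478
grip_force: 20.0
```

```bash
python3 -m crank '[[0,0,0,0,0,0,0],[0,0,0,0,0,0,0],[0,0,0,0,0,0,0],[0,0,0,0,0,0,0],[0,0,0,0,0,0,0]]'
python3 -m crank '[[0,0,-3,0,0,0,0],[0,0,-5,0,0,0,0],[0,0,-5,0,0,0,0],[0,0,-3,0,0,0,0],[0,0,0,0,0,0,0]]'
python3 -m crank '[[5.25,2.4,0,0,0,0,0],[5.25,2.4,0,0,0,0,0],[5.25,2.4,0,0,0,0,0],[5.25,2.4,0,0,0,0,0],[5.25,2.4,0,0,0,0,0]]'
python3 -m crank '[[5.25,2.4,0,0,0,0,0],[0,0,0,0,0,0,0],[0,0,0,0,0,0,0]]'
python3 -c "
from h import *
go([.5924,.3072,.130])"
```

```text
time: 49.45
position: [0.4301, 0.0014, 0.1202]
tool_rot: [0.728, 0.685, -0.0, -0.0]
ft_force: [-0.1, -0.4, -0.7]
grip_width: 0.0851
grip_force: 0.0
time: 50.08
position: [0.4311, 0.0012, 0.2823]
tool_rot: [0.728, 0.685, 0.002, 0.003]
ft_force: [-0.3, -0.4, -0.4]
grip_width: 0.0874
grip_force: 0.0
time: 50.7
position: [0.5657, 0.2576, 0.2779]
tool_rot: [0.728, 0.685, -0.002, -0.001]
ft_force: [1.1, -1.6, -0.0]
grip_width: 0.0873
grip_force: 0.0
time: 51.08
position: [0.5917, 0.3065, 0.2779]
tool_rot: [0.728, 0.685, -0.002, -0.001]
ft_force: [-0.2, 0.4, 0.3]
grip_width: 0.0869
grip_force: 0.0
t 51.08 p [0.5917 0.3065 0.2779] yaw 86.5 q6 0.37 w 0.0869 F [-0.2  0.4  0.3] | shift cm [ 0.11  0.13 14.79] turn [-0.004  0.002 -0.   ]
```

```bash
python3 -m crank '[[0.1,0.1,5.5,0,0,0,0],[0,0,4.5,0,0,0,0],[0,0,3,0,0,0,0],[0,0,1.8,0,0,0,0],[0,0,0,0,0,0,0]]' 20
python3 -m crank '[[0,0,0,0,0,0,0],[0,0,0,0,0,0,1],[0,0,0,0,0,0,1],[0,0,0,0,0,0,1],[0,0,0,0,0,0,1]]'
python3 -m crank '[[0,0,0,0,0,0,1],[0,0,0,0,0,0,1],[0,0,0,0,0,0,1]]'
python3 -m crank '[[0,0,-3,0,0,0,1],[0,0,-4,0,0,0,1],[0,0,-3,0,0,0,1],[0,0,0,0,0,0,1],[0,0,0,0,0,0,1]]'
python3 -m crank '[[-2.9,-3.95,0,0,0,0,1],[-2.9,-3.95,0,0,0,0,1],[-2.9,-3.95,0,0,0,0,1],[-2.9,-3.95,0,0,0,0,1],[0,0,0,0,0,0,1]]'
python3 -m crank '[[0,0,3.5,0,0,0,1],[0,0,3.5,0,0,0,1],[0,0,2,0,0,0,1],[0,0,0.8,0,0,0,1],[0,0,0,0,0,0,1]]'
python3 -m crank '[[0,0,0,0,0,0,1]]'
```

```text
time: 51.7
position: [0.5931, 0.3067, 0.131]
tool_rot: [0.729, 0.685, -0.002, -0.001]
ft_force: [-0.2, 0.8, -0.1]
grip_width: 0.0869
grip_force: 0.0
time: 52.32
position: [0.594, 0.3081, 0.1325]
tool_rot: [0.728, 0.685, 0.0, 0.0]
ft_force: [-0.7, -0.4, 0.3]
grip_width: 0.0548
grip_force: 0.0
time: 52.7
position: [0.5938, 0.308, 0.1322]
tool_rot: [0.728, 0.685, -0.0, -0.0]
ft_force: [-0.7, -1.2, 1.7]
grip_width: 0.0484
grip_force: 20.0
time: 53.32
position: [0.5931, 0.3076, 0.2306]
tool_rot: [0.728, 0.685, -0.001, -0.001]
ft_force: [-0.3, 0.3, -3.0]
grip_width: 0.0482
grip_force: 20.0
time: 53.95
position: [0.4233, 0.2, 0.2301]
tool_rot: [0.729, 0.685, -0.005, -0.003]
ft_force: [-0.8, 0.2, -2.2]
grip_width: 0.0479
grip_force: 20.0
time: 54.58
position: [0.4294, 0.2019, 0.1334]
tool_rot: [0.728, 0.685, -0.001, -0.0]
ft_force: [-0.2, -0.9, -2.1]
grip_width: 0.0481
grip_force: 20.0
time: 54.7
position: [0.4299, 0.202, 0.1347]
tool_rot: [0.728, 0.685, 0.001, 0.0]
ft_force: [-0.4, -0.7, -1.8]
grip_width: 0.0481
grip_force: 20.0
```

Contact is expected at a TCP height of about 0.1222, so 12.5 mm remain.

```bash
python3 -m crank '[[0,0,0.6,0,0,0,1],[0,0,0.4,0,0,0,1],[0,0,0,0,0,0,1],[0,0,0.2,0,0,0,1],[0,0,0,0,0,0,1]]'
python3 -m crank '[[0,0,0.1,0,0,0,1],[0,0,0,0,0,0,1]]'
```

```text
time: 55.32
position: [0.4294, 0.2018, 0.1223]
tool_rot: [0.728, 0.685, 0.0, 0.0]
ft_force: [-0.6, 0.3, -1.1]
grip_width: 0.0482
grip_force: 20.0
time: 55.58
position: [0.4292, 0.2019, 0.1221]
tool_rot: [0.728, 0.685, 0.0, 0.0]
ft_force: [-1.3, -0.3, 6.5]
grip_width: 0.0481
grip_force: 20.0
```

```bash
python3 -m crank '[[0,0,0,0,0,0,0],[0,0,0,0,0,0,0],[0,0,0,0,0,0,0],[0,0,0,0,0,0,0],[0,0,0,0,0,0,0]]'
python3 -m crank '[[0,0,-3,0,0,0,0],[0,0,-5,0,0,0,0],[0,0,-5,0,0,0,0],[0,0,-4,0,0,0,0],[0,0,0,0,0,0,0]]'
python3 -m crank '[[-6,0.5,0,0,0,0,0],[-6,0.5,0,0,0,0,0],[-6,0.5,0,0,0,0,0],[-6,0.5,0,0,0,0,0],[-6,0.5,0,0,0,0,0]]'
python3 -m crank '[[-6,0.5,0,0,0,0,0],[-6,0.5,0,0,0,0,0],[0,0,0,0,0,0,0],[0,0,0,0,0,0,0]]'
python3 -c "
from h import *
t=snap('top','f1');s=snap('scene','f1s')
cv2.imwrite('pics/f1.png',np.hstack([cv2.resize(t[60:320,140:440],(400,346)),cv2.resize(s[60:350,190:500],(400,346))])[...,::-1])
go([.43,0,.2])"
```

```text
time: 56.2
position: [0.4292, 0.2018, 0.1212]
tool_rot: [0.728, 0.685, -0.0, -0.0]
ft_force: [-0.5, 0.2, 0.4]
grip_width: 0.0846
grip_force: 0.0
time: 56.82
position: [0.4308, 0.2022, 0.2943]
tool_rot: [0.728, 0.685, 0.003, 0.002]
ft_force: [-0.1, -0.2, -0.4]
grip_width: 0.087
grip_force: 0.0
time: 57.45
position: [0.435, -0.1007, 0.2899]
tool_rot: [0.728, 0.685, -0.0, -0.001]
ft_force: [1.9, -0.4, 0.1]
grip_width: 0.0869
grip_force: 0.0
time: 57.95
position: [0.4376, -0.2188, 0.2898]
tool_rot: [0.729, 0.685, -0.0, -0.002]
ft_force: [-0.1, 0.6, 0.4]
grip_width: 0.0875
grip_force: 0.0
t 58.05 p [ 0.4379 -0.2178  0.2904] yaw 86.6 q6 -0.63 w 0.0871 F [ 0.2 -1.5  0.4] | shift cm [21.68 -2.07  9.08] turn [-0.002 -0.002  0.   ]
```

View pics/f1.png

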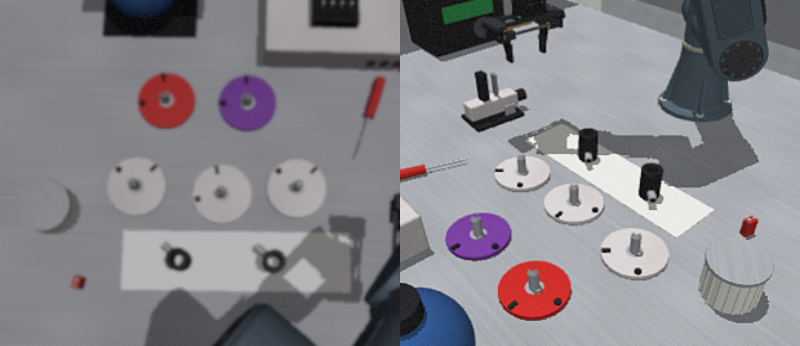

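Both collars stand upright on the mat, at (178,259) and (272,260) in the left half. The battery, filter and driver are in their places and the trigger is back at rest.

```bash
python3 -c "
from rig import ticket
print(ticket.hand_in())"
```

```text
the job is handed in; nothing more can be done
None
```

I handed the job in with both readings taken and the two collars found on the mat standing upright on it again; the battery, filter and screwdriver look undisturbed, and no verdict was returned.

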